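# Pack the grinding stones and nest the tins

### The arm

A 6-joint arm with a two-finger parallel gripper is mounted at the origin on the work surface. World frame = base frame: x ahead of the robot, y to its left, z up, the work surface at z = 0. Lengths are in m, angles in degrees, forces in N, time in s.
With the tool pointing down it reaches from about 0.3 to 0.75 m from the base axis. Payload 8.5 kg.
Tool frame: the origin (TCP) lies on the centre line of the jaws, within the pads' length; the fingertips stand 19 mm ahead of it and the grasp point (between the pads) is the TCP; z points along the fingers, x is the direction in which the jaws open and shut, and the axes are right-handed (so a half turn about z gives the same grasp; the last joint's range is limited). The gripper opens to 85 mm and grips with 20 to 120 N. Pads are 22 mm wide; open, the fingers measure 114 mm over their backs; the gripper's body (76 mm by 85 mm) begins 54 mm behind the grasp point. The pads swing forward as they close: fully open they stand 13 mm farther back than shut.
Start: joints at [55.101, 21.807, 74.336, -0, 83.858, -12.336], TCP at [0.211, 0.508, 0.25] pointing down, gripper open.
Joint ranges: [-178.18, 178.18], [-50.72, 133.34], [12.68, 142.11], [-81.47, 261.47], [9.98, 163.14], [-165.26, 165.26]. Speed limits (degrees/s): [136.94, 136.94, 180, 180, 180, 180].

### API

Orientations are given as a 3x3 rotation matrix whose columns are the frame's x, y, z axes.
In Python, from rig import env, cams, order gives the robot as it stands.
- The arm moves only by the tool step_arm, never from a script. Its argument "steps" is a list of rows, each an object with "xyz": the shift along the tool's x, y, z normalised to -1 to 1, where 1 is 0.04 m, a list of three; "turn": the turn, a rotation vector about the tool's x, y, z normalised to -1 to 1, where 1 is 0.08 rad, a list of three; "gripper": the gripper command: -1 is shut, 1 is fully open, values between are in proportion. A call has 1 to 20 rows; each row shifts and turns the commanded pose from where the row before left it, along the tool's axes as they then stand; what a row does not reach is not made up. A row lasts 1/12 s, in which the tool goes at most 41.7 mm and 7.16 degrees, less where a joint would pass 70% of its speed; a pose out of reach is approached as far as the arm can. A call with a number of a shift or a turn outside -1 to 1 is refused whole. A call with a gripper value outside its range is refused whole. The fingers move at their own pace and stop on an object; "squeeze" is the grip in N (left out, the last holds). Time passes only in rows, so rows that do not move let the fingers close. It gives the time, the measured TCP pose, the force and the opening at its end, in the units of the state.
- env.observe(): the state, without advancing time (a new reading comes with each control period).
- cams.get_image(name): name is "scene" or "top"; returns (picture, depth): 384x512x3 uint8, red, green, blue; 384x512 float32, m along the optical axis (not along the pixel's ray), 0 where there is no reading.
- cams.camera_info(name): a dict with "fx", "fy", "cx", "cy" (pixels), "k1" (the pictures are not rectified: a ray, as slopes to the right and down, at radius r is drawn at 1 + k1 r^2 times it, then the intrinsics apply), "extrinsics" (4x4, takes a point from camera to world coordinates). Camera axes: x right, y down, z forward; pixel columns grow to the right and rows downward; lengths in m; the calibration is good to about 2 mm. A picture is of the moment at which its call begins. camera_info takes no time and is no camera call.
- order.close_job(): hands the job in, once; it reports no verdict.
The state is a dict: "time_s": time; "q": joint angles; "qvel": joint speeds; "joint_efforts": joint torques, N m; "position": TCP position; "tool_rot": TCP orientation; "ft_force": force on the tool from outside, world axes, zero at the start; "wrist_torque": the same for the moment, N m; "grip_width": finger opening in m.
Only numpy, scipy, OpenCV 4.12 (cv2) and the standard library are available. Lean on these libraries where they do the work, as an engineer would, in place of code of your own. Each camera call takes 0.05 s, during which the arm holds its last target. There are 200 camera calls.

### The job

Clear the grinding things off the bench: take the tin out of the round steel pot, then stand all the mounted grinding stones on the bench upright in the pot, shanks up and down on its floor, one in the middle and the others around it. Nest the three tins in one another, fully home, as one upright stack on the bench clear of the pot. Leave the other things on the bench where they are.

Things in the scene. Friction and masses are not known exactly. Their poses are not given: they have to be found in the camera images.
- pot_floor (a point): Centre of the inner floor of the round steel pot, 5 mm above the bench. The pot is fixed to the bench, stands upright, outside diameter 120 mm, inside diameter 112 mm (straight wall), rim 34 mm above the bench, so 29 mm deep inside: just room for one stone in the middle and six around it. z is up.
- stone1: Mounted grinding stone standing on the bench: reddish cylinder 34 mm in diameter, 50 mm tall (bottom edge bevelled 4 mm up, 2.5 mm in), a steel shank 10 mm in diameter rising from the middle of its top to 92 mm above the underside. 140 g. Origin: centre of the underside; z up along the shank. 5 to 7 such stones, all alike, are present; the absent read None.
- stone2: Mounted grinding stone standing on the bench: reddish cylinder 34 mm in diameter, 50 mm tall (bottom edge bevelled 4 mm up, 2.5 mm in), a steel shank 10 mm in diameter rising from the middle of its top to 92 mm above the underside. 140 g. Origin: centre of the underside; z up along the shank. 5 to 7 such stones, all alike, are present; the absent read None.
- stone3: Mounted grinding stone standing on the bench: reddish cylinder 34 mm in diameter, 50 mm tall (bottom edge bevelled 4 mm up, 2.5 mm in), a steel shank 10 mm in diameter rising from the middle of its top to 92 mm above the underside. 140 g. Origin: centre of the underside; z up along the shank. 5 to 7 such stones, all alike, are present; the absent read None.
- stone4: Mounted grinding stone standing on the bench: reddish cylinder 34 mm in diameter, 50 mm tall (bottom edge bevelled 4 mm up, 2.5 mm in), a steel shank 10 mm in diameter rising from the middle of its top to 92 mm above the underside. 140 g. Origin: centre of the underside; z up along the shank. 5 to 7 such stones, all alike, are present; the absent read None.
- stone5: Mounted grinding stone standing on the bench: reddish cylinder 34 mm in diameter, 50 mm tall (bottom edge bevelled 4 mm up, 2.5 mm in), a steel shank 10 mm in diameter rising from the middle of its top to 92 mm above the underside. 140 g. Origin: centre of the underside; z up along the shank. 5 to 7 such stones, all alike, are present; the absent read None.
- stone6: Mounted grinding stone standing on the bench: reddish cylinder 34 mm in diameter, 50 mm tall (bottom edge bevelled 4 mm up, 2.5 mm in), a steel shank 10 mm in diameter rising from the middle of its top to 92 mm above the underside. 140 g. Origin: centre of the underside; z up along the shank. 5 to 7 such stones, all alike, are present; the absent read None.
- stone7: Mounted grinding stone standing on the bench: reddish cylinder 34 mm in diameter, 50 mm tall (bottom edge bevelled 4 mm up, 2.5 mm in), a steel shank 10 mm in diameter rising from the middle of its top to 92 mm above the underside. 140 g. Origin: centre of the underside; z up along the shank. 5 to 7 such stones, all alike, are present; the absent read None.
- cup1: Aluminium tin with a heavy foot, open at the top, 56 mm tall: tapers from 48 mm diameter at the base to 55 at 24 mm up, then steps out to a straight rim band 68 mm outside, 60 inside. All three are alike. Nested, a tin rests with its step on the other's rim, 32 mm higher than it. 150 g. Origin: centre of the underside; z up. It stands empty on the bench.
- cup2: Aluminium tin with a heavy foot, open at the top, 56 mm tall: tapers from 48 mm diameter at the base to 55 at 24 mm up, then steps out to a straight rim band 68 mm outside, 60 inside. All three are alike. Nested, a tin rests with its step on the other's rim, 32 mm higher than it. 150 g. Origin: centre of the underside; z up. It stands empty on the bench.
- cup3: Aluminium tin with a heavy foot, open at the top, 56 mm tall: tapers from 48 mm diameter at the base to 55 at 24 mm up, then steps out to a straight rim band 68 mm outside, 60 inside. All three are alike. Nested, a tin rests with its step on the other's rim, 32 mm higher than it. 150 g. Origin: centre of the underside; z up. At the start it stands in the round pot, in the way of the stones.
- offcut: Bystander: offcut of 40 mm square steel tube, 50 mm long, lying on the bench. Origin: centre of its underside.
- disc: Bystander: black sanding disc, 100 mm in diameter, 10 mm high, lying flat. Origin: centre of its underside.
- magnet: Bystander: red L-shaped welding magnet, 60 by 60 by 16 mm, lying flat. Origin: near its middle, on the underside.
- bush: Bystander: small stepped steel bush, 36 mm in diameter, 32 mm high, with no long shank. Origin: centre of its underside.

How it is judged (in metres and radians):
On the way, in this order (a step that is already met when the one before it is completed fails the run):
1. the tin has been taken out of the pot (horizontal distance between cup3 and pot_floor above 0.1 m), for 0.1 s.
2. every stone stands upright on the pot's floor, one of them in the middle (horizontal distance between each of stone1, stone2, stone3, stone4, stone5, stone6, stone7 and pot_floor below 0.043 m and z of each of stone1, stone2, stone3, stone4, stone5, stone6, stone7 in the frame of pot_floor below 0.006 m and angle between each of stone1, stone2, stone3, stone4, stone5, stone6, stone7's own z axis and vertical below 0.08 rad and horizontal distance between any of stone1, stone2, stone3, stone4, stone5, stone6, stone7 and pot_floor below 0.01 m), for 0.2 s.
At the end, for the whole second after the job is handed in: All stones in the pot: axes within 43 mm of its centre, one within 10 mm, upright to 0.08 rad, undersides within 6 mm of its floor. Tins nested upright on the bench: axes within 6 mm, undersides below 70 mm, tilt under 0.08 rad, over 100 mm from the pot's centre. All at rest (all of step 2 and linear speed of each of stone1, stone2, stone3, stone4, stone5, stone6, stone7, cup1, cup2, cup3 below 0.02 m/s and horizontal distance between cup1 and cup2 below 0.006 m and horizontal distance between each of cup1, cup2 and cup3 below 0.006 m and height (world z) of each of cup1, cup2, cup3 below 0.07 m and angle between each of cup1, cup2, cup3's own z axis and vertical below 0.08 rad and horizontal distance between cup1 and pot_floor above 0.1 m); the robot touches nothing.
It fails at once if another thing on the bench is moved more than 30 mm (distance of any of offcut, disc, magnet, bush from where it was at the start of the episode above 0.03 m).
Of stone1, stone2, stone3, stone4, stone5, stone6, stone7 only 5 to 7 are there at a start; the rules pass over those that are not, and their reading is None.
At some moment in a run one of cup1, cup2 may be knocked a few centimetres aside while the robot is not near it.
It also fails if it takes over 210 s, if anything falls off the work surface, if the arm or the gripper's body presses on something with over 40 N, if the wrist force passes 120 N, or if a joint passes its speed limit or range.

## Working session

There is one attempt and no reset: what is moved stays moved. The work goes in short steps, Python scripts to look and compute and a tool call to move; the robot and the scene stay as the last step left them, time stands still between calls to the robot, and variables do not carry over. Pictures are saved under pics/ and viewed, about 12 in all and at most 16, crops included, and the job is handed in when it is done.

Besides the shell and the picture viewer there is one more tool, called after ">>>" by a JSON object that holds its "name" and its "arguments". step_arm: Moves the arm, as the interface text tells. Scaled input: -1 to 1 covers 0.04 m each way for a shift and 0.08 rad each way for a turn. Its arguments: {"type":"object","properties":{"steps":{"type":"array"},"squeeze":{"type":"number"}},"required":["steps"]}

```bash
ls; mkdir -p pics; python3 - <<'E'
from rig import env,cams,order
import cv2,numpy as np
s=env.observe();print(s['time_s'],s['position'],np.round(s['tool_rot'],3).tolist(),s['grip_width'])
for n in('scene','top'):
    im,d=cams.get_image(n);cv2.imwrite(f'pics/{n}0.png',im[:,:,::-1]);i=cams.camera_info(n)
    print(n,{k:(np.round(v,4).tolist() if k=='extrinsics' else v) for k,v in i.items()})
E
```

```text
pics
0.0 [0.210857   0.50768797 0.24972359] [[0.384, 0.923, -0.001], [0.923, -0.384, -0.001], [-0.001, -0.0, -1.0]] 0.08550088625447473
scene {'fx': 455.4665047385962, 'fy': 455.4665047385962, 'cx': 251.31828043202512, 'cy': 202.70459793494823, 'k1': -0.09219200399883325, 'extrinsics': [[-0.1572, 0.6368, -0.7548, 1.4533], [0.9876, 0.1008, -0.1207, 0.1472], [-0.0008, -0.7644, -0.6447, 0.8131], [0.0, 0.0, 0.0, 1.0]]}
top {'fx': 476.76392864359025, 'fy': 476.76392864359025, 'cx': 256.05444039938385, 'cy': 190.03810566529822, 'k1': -0.20058093317152279, 'extrinsics': [[0.0216, -0.9951, 0.0961, 0.3974], [-0.9998, -0.0215, 0.0024, -0.0047], [-0.0003, -0.0961, -0.9954, 1.3655], [0.0, 0.0, 0.0, 1.0]]}
```

View pics/scene0.png

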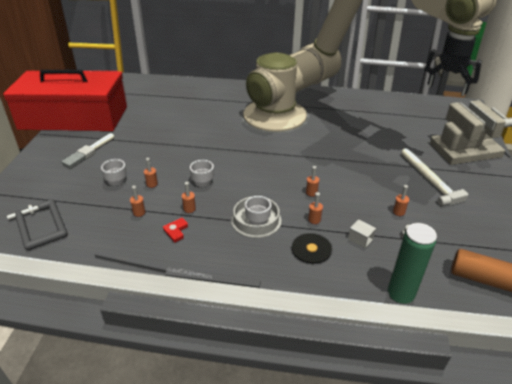

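View pics/top0.png

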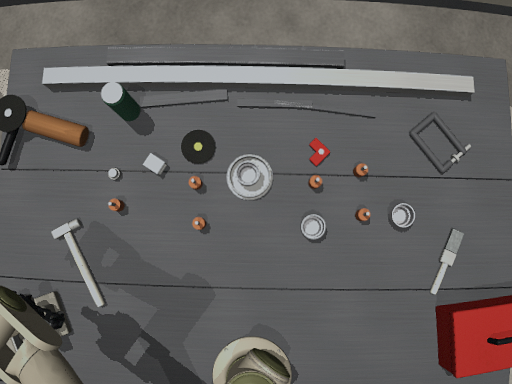

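The scene shows six stones, three tins (one in the pot at top ≈ (249,176)) and the bush at top (114,173). The stones in the top view are at (194,183), (199,224), (115,205), (316,182), (361,170) and (364,214). Tins are at (313,227) and (403,215).

```bash
cat > h.py <<'E'
from rig import env,cams,order
import cv2,numpy as np
def world(n):
    im,d=cams.get_image(n);c=cams.camera_info(n)
    v,u=np.mgrid[0:384,0:512]
    K=np.array([[c['fx'],0,c['cx']],[0,c['fy'],c['cy']],[0,0,1]])
    p=cv2.undistortPoints(np.stack([u,v],-1).reshape(-1,1,2).astype(np.float64),K,np.array([c['k1'],0,0,0.])).reshape(384,512,2)
    P=np.concatenate([p*d[...,None],d[...,None]],-1).astype(float)
    E=np.array(c['extrinsics']);W=P@E[:3,:3].T+E[:3,3]
    W[d==0]=np.nan
    return im,W,p,E
def atz(p,E,u,v,z):
    "pixel -> world point on plane z"
    r=E[:3,:3]@np.append(p[int(round(v)),int(round(u))],1);t=(z-E[2,3])/r[2];return E[:3,3]+t*r
def near(W,xy,rad,z0,z1):
    return (np.hypot(W[...,0]-xy[0],W[...,1]-xy[1])<rad)&(W[...,2]>z0)&(W[...,2]<z1)
def circ(W,xy,rad,z0,z1):
    m=near(W,xy,rad,z0,z1);(c,r)=cv2.minEnclosingCircle(W[m][:,:2].astype(np.float32))
    return np.round(c,4),round(r,4),m.sum(),round(np.median(W[m][:,2]),4)
E
cat > m.py <<'E'
from h import *
S={}
for n in('top','scene'):
    im,W,p,E=world(n)
    if n=='top':
        for k,(u,v) in dict(a=(194,183),b=(199,224),c=(115,205),d=(316,182),e=(361,170),f=(364,214),pot=(249,176),c1=(313,227),c2=(403,215),bush=(114,173),off=(154,164),disc=(198,147),mag=(318,151)).items():
            S[k]=atz(p,E,u,v,.04)[:2]
    for k in S:
        if len(k)==1:
            R=(im[...,0].astype(int)-im[...,2]>50)
            m=near(W,S[k],.035,.035,.06)&R; t=near(W,S[k],.035,.062,.11)
            print(n,k,np.round(S[k],3),'top face',m.sum(),np.round(W[m].mean(0),4),'shank',t.sum(),np.round(W[t].mean(0),4) if t.any() else '')
        elif k in('c1','c2'): print(n,k,circ(W,S[k],.05,.048,.07))
        elif k=='pot': print(n,k,circ(W,S[k],.08,.028,.04),'cup',circ(W,S[k],.05,.05,.075))
        else: print(n,k,circ(W,S[k],.06,.006,.07))
E
python3 m.py
```

```text
top a [0.541 0.173] top face 94 [0.5415 0.1698 0.05  ] shank 17 [0.5416 0.1696 0.0874]
top b [0.427 0.155] top face 100 [0.4305 0.1549 0.0502] shank 16 [0.4308 0.1552 0.0865]
top c [0.474 0.398] top face 87 [0.4754 0.3954 0.0498] shank 18 [0.4761 0.3959 0.0819]
top d [ 0.552 -0.169] top face 95 [ 0.5518 -0.164   0.0503] shank 18 [ 0.5521 -0.1638  0.0852]
top e [ 0.589 -0.298] top face 92 [ 0.5882 -0.295   0.0491] shank 21 [ 0.5888 -0.295   0.0836]
top f [ 0.464 -0.306] top face 97 [ 0.4639 -0.301   0.0494] shank 20 [ 0.4639 -0.3007  0.0832]
top pot (array([0.5661, 0.0175]), 0.0601, np.int64(291), np.float64(0.0327)) cup (array([0.5703, 0.0223]), 0.0343, np.int64(124), np.float64(0.0599))
top c1 (array([ 0.4281, -0.1598]), 0.0343, np.int64(117), np.float64(0.0558))
top c2 (array([ 0.4625, -0.4148]), 0.0351, np.int64(130), np.float64(0.0549))
top bush (array([0.5667, 0.4094]), 0.0537, np.int64(136), np.float64(0.0221))
top off (array([0.5923, 0.2814]), 0.0523, np.int64(262), np.float64(0.0388))
top disc (array([0.6493, 0.1722]), 0.0532, np.int64(679), np.float64(0.0091))
top mag (array
[... 554 characters left out ...]
 top face 103 [ 0.4731 -0.3017  0.0478] shank 37 [ 0.4685 -0.3043  0.0796]
scene pot (array([0.5719, 0.0156]), 0.0637, np.int64(402), np.float64(0.0336)) cup (array([0.5754, 0.0225]), 0.036, np.int64(238), np.float64(0.0576))
scene c1 (array([ 0.4297, -0.159 ]), 0.0363, np.int64(157), np.float64(0.0544))
scene c2 (array([ 0.4676, -0.4173]), 0.0368, np.int64(159), np.float64(0.0532))
scene bush (array([0.5704, 0.4019]), 0.012, np.int64(35), np.float64(0.0196))
scene off (array([0.601, 0.29 ]), 0.0326, np.int64(457), np.float64(0.0376))
scene disc (array([0.6545, 0.1694]), 0.0516, np.int64(843), np.float64(0.009))
scene mag (array([ 0.6474, -0.1691]), 0.0434, np.int64(357), np.float64(0.0163))
```

>>> {"name": "step_arm", "arguments": {"steps": [{"xyz":[0,0,0],"turn":[0,0,-0.986],"gripper":1},{"xyz":[0,0,0],"turn":[0,0,-0.986],"gripper":1},{"xyz":[0,0,0],"turn":[0,0,-0.986],"gripper":1},{"xyz":[0,0,0],"turn":[0,0,-0.986],"gripper":1},{"xyz":[0,0,0],"turn":[0,0,-0.986],"gripper":1},{"xyz":[-0.5,0.37,0],"turn":[0,0,0],"gripper":1},{"xyz":[-0.8,0.59,0],"turn":[0,0,0],"gripper":1},{"xyz":[-0.8,0.59,0],"turn":[0,0,0],"gripper":1},{"xyz":[-0.8,0.59,0],"turn":[0,0,0],"gripper":1},{"xyz":[-0.8,0.59,0],"turn":[0,0,0],"gripper":1},{"xyz":[-0.8,0.59,0],"turn":[0,0,0],"gripper":1},{"xyz":[-0.8,0.59,0],"turn":[0,0,0],"gripper":1},{"xyz":[-0.8,0.59,0],"turn":[0,0,0],"gripper":1},{"xyz":[-0.8,0.59,0],"turn":[0,0,0],"gripper":1},{"xyz":[-0.8,0.59,0],"turn":[0,0,0],"gripper":1},{"xyz":[-0.8,0.59,0],"turn":[0,0,0],"gripper":1},{"xyz":[-0.8,0.59,0],"turn":[0,0,0],"gripper":1},{"xyz":[-0.8,0.59,0],"turn":[0,0,0],"gripper":1},{"xyz":[-0.8,0.59,0],"turn":[0,0,0],"gripper":1},{"xyz":[-0.5,0.37,0],"turn":[0,0,0],"gripper":1}], "squeeze": 60}}

```text
time_s: 1.87
position: [0.5493, 0.0489, 0.2499]
tool_rot: [[0.002, 1.0, 0.0], [1.0, -0.002, -0.001], [-0.001, 0.0, -1.0]]
ft_force: [0.1, 0.0, -0.3]
grip_width: 0.0857
```

>>> {"name": "step_arm", "arguments": {"steps": [{"xyz":[-0.69,0.52,0],"turn":[0,0,0],"gripper":1},{"xyz":[0,0,1],"turn":[0,0,0],"gripper":1},{"xyz":[0,0,1],"turn":[0,0,0],"gripper":1},{"xyz":[0,0,1],"turn":[0,0,0],"gripper":1},{"xyz":[0,0,1],"turn":[0,0,0],"gripper":1},{"xyz":[0,0,0],"turn":[0,0,0],"gripper":1},{"xyz":[0,0,0],"turn":[0,0,0],"gripper":1}]}}

```text
time_s: 2.45
position: [0.5681, 0.0246, 0.0897]
tool_rot: [[-0.001, 1.0, -0.003], [1.0, 0.001, 0.001], [0.001, -0.003, -1.0]]
ft_force: [0.5, 0.0, 0.6]
grip_width: 0.0859
```

```bash
python3 - <<'E'
from h import *
im,d=cams.get_image('scene');cv2.imwrite('pics/s1.png',cv2.resize(im[120:290,170:350,::-1],None,fx=4,fy=3.5))
print(env.observe()['position'])
E
```

```text
[0.56927942 0.02443022 0.09177344]
```

View pics/s1.png

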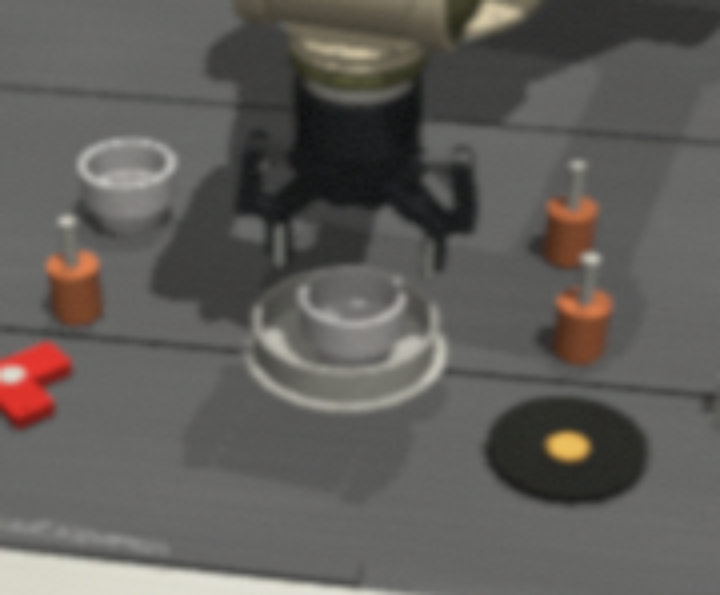

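The open jaws (crop ≈ (275..440, 260)) straddle the tin rim (≈ (350,295)), roughly centred.

>>> {"name": "step_arm", "arguments": {"steps": [{"xyz":[-0.06,0,0.5],"turn":[0,0,0],"gripper":1},{"xyz":[0,0,0.45],"turn":[0,0,0],"gripper":1},{"xyz":[0,0,0],"turn":[0,0,0],"gripper":0.3},{"xyz":[0,0,0],"turn":[0,0,0],"gripper":0.3},{"xyz":[0,0,0],"turn":[0,0,0],"gripper":0.3},{"xyz":[0,0,0],"turn":[0,0,0],"gripper":0.3},{"xyz":[0,0,0],"turn":[0,0,0],"gripper":0.3},{"xyz":[0,0,0],"turn":[0,0,0],"gripper":0.3}]}}

```text
time_s: 3.17
position: [0.5699, 0.022, 0.0549]
tool_rot: [[-0.001, 1.0, 0.005], [1.0, 0.001, -0.001], [-0.001, 0.005, -1.0]]
ft_force: [0.1, 0.4, 8.3]
grip_width: 0.0651
```

>>> {"name": "step_arm", "arguments": {"steps": [{"xyz":[0,0,0],"turn":[0,0,0],"gripper":0},{"xyz":[0,0,0],"turn":[0,0,0],"gripper":0},{"xyz":[0,0,0],"turn":[0,0,0],"gripper":0},{"xyz":[0,0,-0.3],"turn":[0,0,0],"gripper":0},{"xyz":[0,0,-0.7],"turn":[0,0,0],"gripper":0},{"xyz":[0,0,-1],"turn":[0,0,0],"gripper":0},{"xyz":[0,0,-0.6],"turn":[0,0,0],"gripper":0},{"xyz":[0,0,0],"turn":[0,0,0],"gripper":0},{"xyz":[0,0,0],"turn":[0,0,0],"gripper":0}]}}

```text
time_s: 3.92
position: [0.569, 0.0221, 0.1583]
tool_rot: [[-0.001, 1.0, 0.004], [1.0, 0.001, -0.001], [-0.001, 0.004, -1.0]]
ft_force: [-0.5, 0.6, -2.6]
grip_width: 0.0652
```

```bash
python3 - <<'E'
from h import *
im,d=cams.get_image('scene');cv2.imwrite('pics/s2.png',cv2.resize(im[90:290,150:370,::-1],None,fx=3,fy=3))
print(env.observe()['position'])
E
```

```text
[0.56827627 0.02217602 0.156614  ]
```

View pics/s2.png

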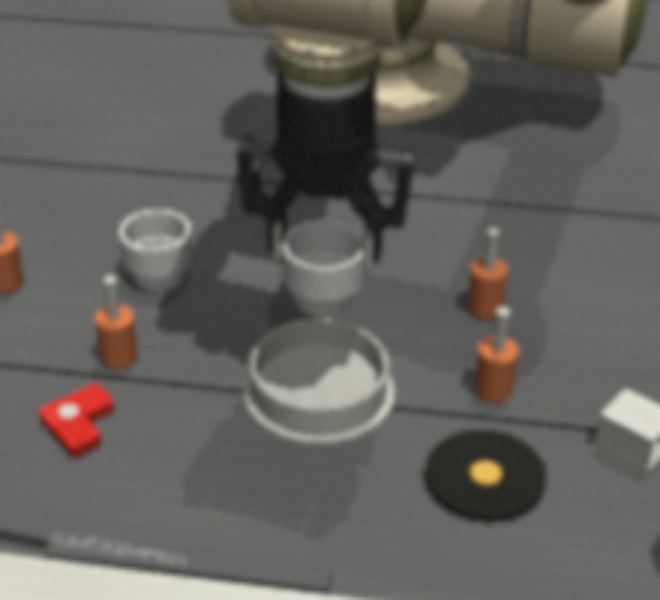

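The tin is held upright in the jaws (crop ≈ (322,265)) and the pot is empty (≈ (320,380)).

>>> {"name": "step_arm", "arguments": {"steps": [{"xyz":[-0.15,-0.9,0],"turn":[0,0,0],"gripper":0},{"xyz":[-0.15,-0.95,0],"turn":[0,0,0],"gripper":0},{"xyz":[-0.15,-0.95,0],"turn":[0,0,0],"gripper":0},{"xyz":[-0.1,-0.9,0],"turn":[0,0,0],"gripper":0},{"xyz":[0,0,0.8],"turn":[0,0,0],"gripper":0},{"xyz":[0,0,0.8],"turn":[0,0,0],"gripper":0},{"xyz":[0,0,0.6],"turn":[0,0,0],"gripper":0},{"xyz":[0,0,0.2],"turn":[0,0,0],"gripper":0},{"xyz":[0,0,0],"turn":[0,0,0],"gripper":0},{"xyz":[0,0,0],"turn":[0,0,0],"gripper":0}]}}

```text
time_s: 4.8
position: [0.4206, 0.0, 0.0604]
tool_rot: [[-0.001, 1.0, -0.001], [1.0, 0.001, 0.0], [0.0, -0.001, -1.0]]
ft_force: [-0.0, -0.3, -1.5]
grip_width: 0.0653
```

>>> {"name": "step_arm", "arguments": {"steps": [{"xyz":[0,0,0.1],"turn":[0,0,0],"gripper":0},{"xyz":[0,0,0.08],"turn":[0,0,0],"gripper":0},{"xyz":[0,0,0.05],"turn":[0,0,0],"gripper":0},{"xyz":[0,0,0],"turn":[0,0,0],"gripper":0},{"xyz":[0,0,0],"turn":[0,0,0],"gripper":1},{"xyz":[0,0,0],"turn":[0,0,0],"gripper":1},{"xyz":[0,0,0],"turn":[0,0,0],"gripper":1},{"xyz":[0,0,0],"turn":[0,0,0],"gripper":1},{"xyz":[0,0,-0.5],"turn":[0,0,0],"gripper":1},{"xyz":[0,0,-1],"turn":[0,0,0],"gripper":1},{"xyz":[0,0,-1],"turn":[0,0,0],"gripper":1},{"xyz":[0,0,-1],"turn":[0,0,0],"gripper":1},{"xyz":[0,0,-0.2],"turn":[0,0,0],"gripper":0}]}}

```text
time_s: 5.88
position: [0.4223, -0.0004, 0.2047]
tool_rot: [[-0.001, 1.0, 0.01], [1.0, 0.001, -0.003], [-0.003, 0.01, -1.0]]
ft_force: [2.3, -0.2, 1.3]
grip_width: 0.0752
```

```bash
python3 - <<'E'
from h import *
print(env.observe()['position'],env.observe()['grip_width'])
for n in('scene','top'):
    im,W,p,E=world(n)
    print(n,'cup3',circ(W,(.42,0),.05,.048,.066),'pot',circ(W,(.567,.0175),.075,.028,.04))
    # pot floor fit and rim ring fit
    m=near(W,(.567,.0175),.075,.028,.04);q=W[m]
    A=np.c_[2*q[:,:2],np.ones(len(q))];s=np.linalg.lstsq(A,(q[:,:2]**2).sum(1),rcond=None)[0];print('lsq pot',s[:2],np.sqrt(s[2]+s[:2]@s[:2]))
E
```

```text
[ 4.22294300e-01 -3.73612672e-04  2.04718181e-01] 0.0752398732575731
scene cup3 (array([0.4263, 0.0016]), 0.0357, np.int64(160), np.float64(0.0543)) pot (array([0.5711, 0.019 ]), 0.0628, np.int64(303), np.float64(0.0333))
lsq pot [0.57156637 0.01875547] 0.05787599769244559
top cup3 (array([0., 0.]), 0.0, np.int64(0), np.float64(nan)) pot (array([0.5665, 0.0176]), 0.0603, np.int64(190), np.float64(0.0334))
lsq pot [0.5657976  0.01774298] 0.05773526996841865
  return _methods._mean(a, axis=axis, dtype=dtype,
  ret = ret.dtype.type(ret / rcount)
```

>>> {"name": "step_arm", "arguments": {"steps": [{"xyz":[0.707,0.504,0],"turn":[0,0,0],"gripper":-0.05},{"xyz":[0.707,0.504,0],"turn":[0,0,0],"gripper":-0.05},{"xyz":[0.707,0.504,0],"turn":[0,0,0],"gripper":-0.05},{"xyz":[0.707,0.504,0],"turn":[0,0,0],"gripper":-0.05},{"xyz":[0.707,0.504,0],"turn":[0,0,0],"gripper":-0.05},{"xyz":[0.707,0.504,0],"turn":[0,0,0],"gripper":-0.05},{"xyz":[0,0,0.8],"turn":[0,0,0],"gripper":-0.05},{"xyz":[0,0,0.8],"turn":[0,0,0],"gripper":-0.05},{"xyz":[0,0,0],"turn":[0,0,0],"gripper":-0.05},{"xyz":[0,0,0],"turn":[0,0,0],"gripper":-0.05}]}}

```text
time_s: 6.82
position: [0.5403, 0.1696, 0.1329]
tool_rot: [[-0.001, 1.0, -0.006], [1.0, 0.001, -0.001], [-0.001, -0.006, -1.0]]
ft_force: [0.3, -0.4, 1.9]
grip_width: 0.0408
```

>>> {"name": "step_arm", "arguments": {"steps": [{"xyz":[0,0.03,0.7],"turn":[0,0,0],"gripper":-0.05},{"xyz":[0,0,0.55],"turn":[0,0,0],"gripper":-0.05},{"xyz":[0,0,0.15],"turn":[0,0,0],"gripper":-0.05},{"xyz":[0,0,0],"turn":[0,0,0],"gripper":-1},{"xyz":[0,0,0],"turn":[0,0,0],"gripper":-1},{"xyz":[0,0,0],"turn":[0,0,0],"gripper":-1},{"xyz":[0,0,0],"turn":[0,0,0],"gripper":-1},{"xyz":[0,0,0],"turn":[0,0,0],"gripper":-1},{"xyz":[0,0,0],"turn":[0,0,0],"gripper":-1}]}}

```text
time_s: 7.57
position: [0.5435, 0.1698, 0.0809]
tool_rot: [[-0.001, 1.0, 0.003], [1.0, 0.001, 0.0], [0.0, 0.003, -1.0]]
ft_force: [-0.7, 0.5, 7.2]
grip_width: 0.0079
```

>>> {"name": "step_arm", "arguments": {"steps": [{"xyz":[0,0,-0.4],"turn":[0,0,0],"gripper":-1},{"xyz":[0,0,-0.8],"turn":[0,0,0],"gripper":-1},{"xyz":[0,0,-0.9],"turn":[0,0,0],"gripper":-1},{"xyz":[0,0,-0.4],"turn":[0,0,0],"gripper":-1},{"xyz":[-0.76,0.12,0],"turn":[0,0,0],"gripper":-1},{"xyz":[-0.76,0.12,0],"turn":[0,0,0],"gripper":-1},{"xyz":[-0.76,0.12,0],"turn":[0,0,0],"gripper":-1},{"xyz":[-0.76,0.12,0],"turn":[0,0,0],"gripper":-1},{"xyz":[-0.76,0.12,0],"turn":[0,0,0],"gripper":-1},{"xyz":[0,0,0],"turn":[0,0,0],"gripper":-1},{"xyz":[0,0,0],"turn":[0,0,0],"gripper":-1},{"xyz":[0,0,0],"turn":[0,0,0],"gripper":-1}]}}

```text
time_s: 8.57
position: [0.5665, 0.0182, 0.1794]
tool_rot: [[-0.0, 1.0, -0.0], [1.0, 0.0, 0.0], [0.0, -0.0, -1.0]]
ft_force: [0.1, 1.1, -2.2]
grip_width: 0.0085
```

```bash
python3 - <<'E'
from h import *
s=env.observe();print(s['position'],s['grip_width'])
im,W,p,E=world('scene');cv2.imwrite('pics/s3.png',cv2.resize(im[70:290,150:370,::-1],None,fx=2.7,fy=2.7))
R=(im[...,0].astype(int)-im[...,2]>50)&near(W,s['position'][:2],.05,.02,.2)
q=W[R];print(R.sum(),q.min(0),q.max(0),q.mean(0))
E
```

```text
[0.56646975 0.01817655 0.17937289] 0.008478432407152011
222 [0.56211475 0.00324916 0.10142742] [0.58918688 0.03415512 0.15297423] [0.58165392 0.02031572 0.13229514]
```

View pics/s3.png

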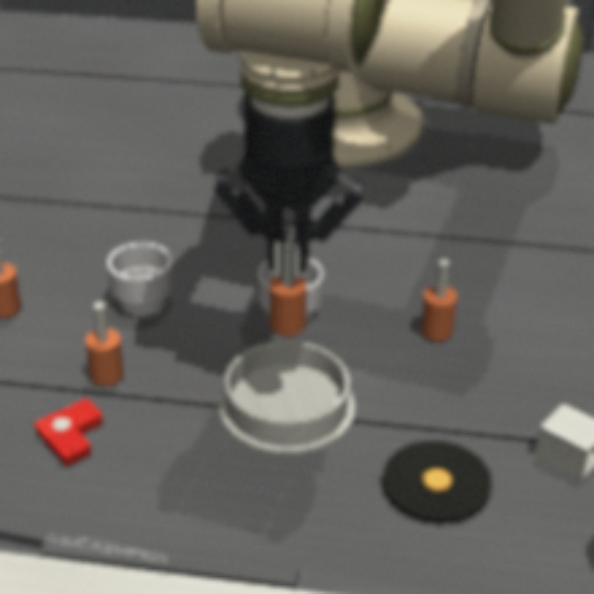

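The stone hangs straight over the pot (crop ≈ (288,305), pot at (288,395)).

>>> {"name": "step_arm", "arguments": {"steps": [{"xyz":[0,0,0.8],"turn":[0,0,0],"gripper":-1},{"xyz":[0,0,0.8],"turn":[0,0,0],"gripper":-1},{"xyz":[0,0,0.55],"turn":[0,0,0],"gripper":-1},{"xyz":[0,0,0.1],"turn":[0,0,0],"gripper":-1},{"xyz":[0,0,0.05],"turn":[0,0,0],"gripper":-1},{"xyz":[0,0,0],"turn":[0,0,0],"gripper":-1},{"xyz":[0,0,0],"turn":[0,0,0],"gripper":-1}]}}

```text
time_s: 9.2
position: [0.5674, 0.0181, 0.0886]
tool_rot: [[-0.001, 1.0, 0.003], [1.0, 0.001, -0.0], [-0.0, 0.003, -1.0]]
ft_force: [-0.5, -0.2, -1.1]
grip_width: 0.0081
```

>>> {"name": "step_arm", "arguments": {"steps": [{"xyz":[0,0,0.05],"turn":[0,0,0],"gripper":-1},{"xyz":[0,0,0.05],"turn":[0,0,0],"gripper":-1},{"xyz":[0,0,0],"turn":[0,0,0],"gripper":-1},{"xyz":[0,0,0],"turn":[0,0,0],"gripper":-1}]}}

```text
time_s: 9.53
position: [0.5678, 0.0177, 0.0859]
tool_rot: [[-0.001, 1.0, 0.005], [1.0, 0.001, -0.001], [-0.001, 0.005, -1.0]]
ft_force: [-4.1, 1.3, 13.8]
grip_width: 0.0075
```

>>> {"name": "step_arm", "arguments": {"steps": [{"xyz":[0,0,0],"turn":[0,0,0],"gripper":-0.45},{"xyz":[0,0,0],"turn":[0,0,0],"gripper":-0.45},{"xyz":[0,0,0],"turn":[0,0,0],"gripper":-0.45},{"xyz":[0,0,-0.4],"turn":[0,0,0],"gripper":-0.45},{"xyz":[0,0,-1],"turn":[0,0,0],"gripper":-0.45},{"xyz":[0,0,-1],"turn":[0,0,0],"gripper":-0.45},{"xyz":[0.6,-0.6,0],"turn":[0,0,0],"gripper":-0.05},{"xyz":[0.7,-0.7,0],"turn":[0,0,0],"gripper":-0.05},{"xyz":[0.7,-0.7,0],"turn":[0,0,0],"gripper":-0.05},{"xyz":[0.7,-0.7,0],"turn":[0,0,0],"gripper":-0.05},{"xyz":[0.7,-0.7,0],"turn":[0,0,0],"gripper":-0.05},{"xyz":[0,0,0],"turn":[0,0,0],"gripper":-0.05},{"xyz":[0,0,0],"turn":[0,0,0],"gripper":-0.05}]}}

```text
time_s: 10.62
position: [0.4296, 0.1548, 0.1795]
tool_rot: [[-0.003, 1.0, 0.001], [1.0, 0.003, -0.0], [-0.0, 0.001, -1.0]]
ft_force: [-0.0, 0.8, 0.3]
grip_width: 0.0403
```

```bash
cat > p.py <<'E'
from h import *
print(env.observe()['position'])
im,W,p,E=world('top')
print('pot',circ(W,(.566,.0175),.075,.028,.04))
t=(W[...,2]>.064)&(W[...,2]<.105)&(np.hypot(W[...,0]-.566,W[...,1]-.0175)<.06)
n,l,s,c=cv2.connectedComponentsWithStats(t.astype(np.uint8))
for i in range(1,n):
    if s[i,4]>5: print('shank',s[i,4],np.round(np.nanmean(W[l==i],0),4), 'zmax',W[l==i][:,2].max().round(4),'rel mm',np.round((np.nanmean(W[l==i],0)[:2]-[.5662,.0176])*1e3,1))
for k,xy in dict(cup3=(.42,0),c1=(.428,-.16),c2=(.4625,-.415)).items():
    m=near(W,xy,.075,.05,.068)
    if m.sum()>10: print(k,circ(W,xy,.075,.05,.068))
cv2.imwrite('pics/t_last.png',cv2.resize(im[140:260,90:420,::-1],None,fx=2.4,fy=2.4))
E
python3 p.py
```

```text
[0.42963805 0.15475185 0.17948525]
pot (array([0.5663, 0.0178]), 0.06, np.int64(190), np.float64(0.0335))
shank 17 [0.5657 0.0168 0.0918] zmax 0.1004 rel mm [-0.5 -0.8]
cup3 (array([ 0.4233, -0.0008]), 0.0337, np.int64(111), np.float64(0.0556))
c1 (array([ 0.4282, -0.1596]), 0.0343, np.int64(114), np.float64(0.0555))
c2 (array([ 0.4625, -0.4154]), 0.0351, np.int64(119), np.float64(0.0549))
```

>>> {"name": "step_arm", "arguments": {"steps": [{"xyz":[0.01,0.03,0.9],"turn":[0,0,0],"gripper":-0.05},{"xyz":[0,0,0.9],"turn":[0,0,0],"gripper":-0.05},{"xyz":[0,0,0.6],"turn":[0,0,0],"gripper":-0.05},{"xyz":[0,0,0.16],"turn":[0,0,0],"gripper":-0.3},{"xyz":[0,0,0],"turn":[0,0,0],"gripper":-1},{"xyz":[0,0,0],"turn":[0,0,0],"gripper":-1},{"xyz":[0,0,0],"turn":[0,0,0],"gripper":-1},{"xyz":[0,0,0],"turn":[0,0,0],"gripper":-1},{"xyz":[0,0,0],"turn":[0,0,0],"gripper":-1},{"xyz":[0,0,-0.45],"turn":[0,0,0],"gripper":-1},{"xyz":[0,0,-0.8],"turn":[0,0,0],"gripper":-1},{"xyz":[0,0,-0.8],"turn":[0,0,0],"gripper":-1},{"xyz":[0,0,-0.8],"turn":[0,0,0],"gripper":-1},{"xyz":[-0.58,0.528,0],"turn":[0,0,0],"gripper":-1},{"xyz":[-0.58,0.528,0],"turn":[0,0,0],"gripper":-1},{"xyz":[-0.58,0.528,0],"turn":[0,0,0],"gripper":-1},{"xyz":[-0.58,0.528,0],"turn":[0,0,0],"gripper":-1},{"xyz":[-0.58,0.528,0],"turn":[0,0,0],"gripper":-1},{"xyz":[0,0,0],"turn":[0,0,0],"gripper":-1},{"xyz":[0,0,0],"turn":[0,0,0],"gripper":-1}]}}

```text
time_s: 12.33
position: [0.5379, 0.0372, 0.1908]
tool_rot: [[0.001, 1.0, 0.0], [1.0, -0.001, 0.0], [0.0, 0.0, -1.0]]
ft_force: [-0.4, 0.3, -1.3]
grip_width: 0.0082
```

>>> {"name": "step_arm", "arguments": {"steps": [{"xyz":[0.07,-0.02,0.8],"turn":[0,0,0],"gripper":-1},{"xyz":[0,0,0.8],"turn":[0,0,0],"gripper":-1},{"xyz":[0,0,0.4],"turn":[0,0,0],"gripper":-1},{"xyz":[0,0,0.25],"turn":[0,0,0],"gripper":-1},{"xyz":[0,0,0.2],"turn":[0,0,0],"gripper":-1},{"xyz":[0,0,0.1],"turn":[0,0,0],"gripper":-1},{"xyz":[0,0,0.1],"turn":[0,0,0],"gripper":-1},{"xyz":[0,0,0],"turn":[0,0,0],"gripper":-1},{"xyz":[0,0,0],"turn":[0,0,0],"gripper":-1}]}}

```text
time_s: 13.08
position: [0.5494, 0.0409, 0.0974]
tool_rot: [[0.0, 0.999, 0.042], [1.0, -0.0, -0.003], [-0.003, 0.042, -0.999]]
ft_force: [20.3, 3.7, 67.6]
grip_width: 0.0085
```

>>> {"name": "step_arm", "arguments": {"steps": [{"xyz":[0,0,-0.3],"turn":[0,0,0],"gripper":-1},{"xyz":[0,0,-0.4],"turn":[0,0,0],"gripper":-1},{"xyz":[0,0,-0.8],"turn":[0,0,0],"gripper":-1},{"xyz":[0,0,-0.8],"turn":[0,0,0],"gripper":-1},{"xyz":[0,0,0],"turn":[0,0,0],"gripper":-1},{"xyz":[0,0,0],"turn":[0,0,0],"gripper":-1}]}}

```text
time_s: 13.58
position: [0.5365, 0.0419, 0.1786]
tool_rot: [[-0.002, 1.0, 0.004], [1.0, 0.002, -0.0], [-0.0, 0.004, -1.0]]
ft_force: [0.0, 0.4, -1.5]
grip_width: 0.0084
```

```bash
cat > v.py <<'E'
from h import *
import sys
s=env.observe();print(s['position'],s['grip_width'])
im,W,p,E=world('scene');cv2.imwrite('pics/%s.png'%sys.argv[1],cv2.resize(im[110:250,190:330,::-1],None,fx=4.2,fy=4.2))
E
python3 v.py s4
```

```text
[0.53651739 0.04188059 0.17861049] 0.008379322838601667
```

View pics/s4.png

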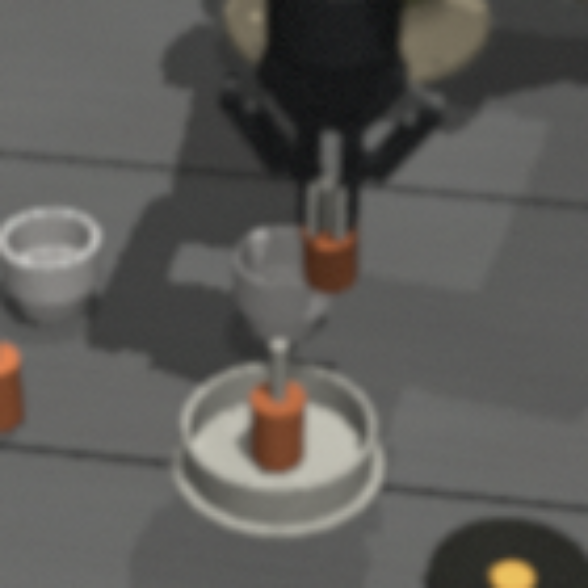

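```bash
cat > held.py <<'E'
from h import *
s=env.observe();t=s['position'];print(t)
for n in('scene','top'):
    im,W,p,E=world(n)
    R=(im[...,0].astype(int)-im[...,2]>50)&near(W,t[:2],.05,t[2]-.09,t[2]-.015)
    q=W[R];print(n,R.sum(),'rel mm mean',np.round((q.mean(0)-t)*1e3,1) if len(q) else '')
    if n=='scene':
        for a,b in((-82,-65),(-65,-45),(-45,-35)):
            k=q[(q[:,2]-t[2]>a/1e3)&(q[:,2]-t[2]<b/1e3)];print(a,len(k),np.round((k.mean(0)-t)*1e3,1),'xmax',np.round((np.percentile(k[:,0],90)-t[0])*1e3,1))
E
python3 held.py; python3 p.py
```

```text
[0.53592263 0.04180697 0.1770455 ]
scene 101 rel mm mean [  4.7   3.8 -36.7]
[0.53571264 0.04166893 0.17617678]
pot (array([ 0.5448, -0.0038]), 0.051, np.int64(42), np.float64(0.0331))
cup3 (array([ 0.422 , -0.0036]), 0.0322, np.int64(56), np.float64(0.0562))
c1 (array([ 0.428 , -0.1599]), 0.0345, np.int64(114), np.float64(0.0555))
c2 (array([ 0.4632, -0.4147]), 0.0354, np.int64(120), np.float64(0.055))held.py:9: RuntimeWarning: Mean of empty slice.
  k=q[(q[:,2]-t[2]>a/1e3)&(q[:,2]-t[2]<b/1e3)];print(a,len(k),np.round((k.mean(0)-t)*1e3,1),'xmax',np.round((np.percentile(k[:,0],90)-t[0])*1e3,1))
  ret = um.true_divide(
Traceback (most recent call last):
  File "held.py", line 9, in <module>
    k=q[(q[:,2]-t[2]>a/1e3)&(q[:,2]-t[2]<b/1e3)];print(a,len(k),np.round((k.mean(0)-t)*1e3,1),'xmax',np.round((np.percentile(k[:,0],90)-t[0])*1e3,1))
                                                                                                               ~~~~~~~~~~~~~^^^^^^^^^^^
IndexError: index -1 is out of bounds for axis 0 with size 0
```

The pot's centre stone still stands (crop ≈ (278,420)). The held stone (≈ (330,260)) has slipped about 10 mm up the jaws after catching the rim, so I'll put it back on the bench and regrasp.

>>> {"name": "step_arm", "arguments": {"steps": [{"xyz":[0.576,-0.536,0],"turn":[0,0,0],"gripper":-1},{"xyz":[0.576,-0.536,0],"turn":[0,0,0],"gripper":-1},{"xyz":[0.576,-0.536,0],"turn":[0,0,0],"gripper":-1},{"xyz":[0.576,-0.536,0],"turn":[0,0,0],"gripper":-1},{"xyz":[0.576,-0.536,0],"turn":[0,0,0],"gripper":-1},{"xyz":[0,0,0.8],"turn":[0,0,0],"gripper":-1},{"xyz":[0,0,0.8],"turn":[0,0,0],"gripper":-1},{"xyz":[0,0,0.6],"turn":[0,0,0],"gripper":-1},{"xyz":[0,0,0.1],"turn":[0,0,0],"gripper":-1},{"xyz":[0,0,0],"turn":[0,0,0],"gripper":-1},{"xyz":[0,0,0],"turn":[0,0,0],"gripper":-1}]}}

```text
time_s: 14.65
position: [0.4297, 0.1561, 0.0852]
tool_rot: [[-0.001, 1.0, 0.0], [1.0, 0.001, 0.0], [0.0, 0.0, -1.0]]
ft_force: [-0.5, 0.3, -0.7]
grip_width: 0.0082
```

```bash
python3 - <<'E'
from h import *
print(env.observe()['position'])
im,W,p,E=world('scene');cv2.imwrite('pics/s5.png',cv2.resize(im[130:240,250:360,::-1],None,fx=5,fy=5))
E
```

```text
[0.42969504 0.15610807 0.08521038]
```

View pics/s5.png

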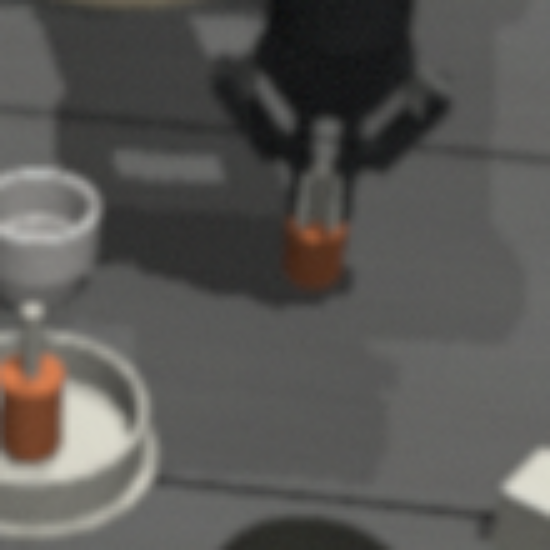

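>>> {"name": "step_arm", "arguments": {"steps": [{"xyz":[0,0,0.1],"turn":[0,0,0],"gripper":-1},{"xyz":[0,0,0.1],"turn":[0,0,0],"gripper":-1},{"xyz":[0,0,0.1],"turn":[0,0,0],"gripper":-1},{"xyz":[0,0,0],"turn":[0,0,0],"gripper":-1},{"xyz":[0,0,0],"turn":[0,0,0],"gripper":-1}]}}

```text
time_s: 15.12
position: [0.4294, 0.1561, 0.0726]
tool_rot: [[-0.001, 1.0, -0.0], [1.0, 0.001, -0.0], [-0.0, -0.0, -1.0]]
ft_force: [-0.3, 0.7, -1.3]
grip_width: 0.0084
```

>>> {"name": "step_arm", "arguments": {"steps": [{"xyz":[0,0,0.06],"turn":[0,0,0],"gripper":-1},{"xyz":[0,0,0],"turn":[0,0,0],"gripper":-1},{"xyz":[0,0,0],"turn":[0,0,0],"gripper":-1}]}}

```text
time_s: 15.37
position: [0.4297, 0.1561, 0.0707]
tool_rot: [[-0.001, 1.0, 0.001], [1.0, 0.001, 0.0], [0.0, 0.001, -1.0]]
ft_force: [-0.7, -0.5, 3.0]
grip_width: 0.0088
```

>>> {"name": "step_arm", "arguments": {"steps": [{"xyz":[0,0,0],"turn":[0,0,0],"gripper":-0.4},{"xyz":[0,0,0],"turn":[0,0,0],"gripper":-0.05},{"xyz":[0,0,0],"turn":[0,0,0],"gripper":-0.05},{"xyz":[0,0,0],"turn":[0,0,0],"gripper":-0.05},{"xyz":[0,0,-0.5],"turn":[0,0,0],"gripper":-0.05},{"xyz":[0,0,-1],"turn":[0,0,0],"gripper":-0.05},{"xyz":[0,0,-1],"turn":[0,0,0],"gripper":-0.05},{"xyz":[1,0,0],"turn":[0,0,0],"gripper":-0.05},{"xyz":[1,0,0],"turn":[0,0,0],"gripper":-0.05},{"xyz":[1,0,0],"turn":[0,0,0],"gripper":-0.05},{"xyz":[0,0,0],"turn":[0,0,0],"gripper":-0.05},{"xyz":[0,0,0],"turn":[0,0,0],"gripper":-0.05}]}}

```text
time_s: 16.37
position: [0.4287, 0.2775, 0.1699]
tool_rot: [[-0.004, 1.0, -0.001], [1.0, 0.004, -0.0], [-0.0, -0.001, -1.0]]
ft_force: [-0.4, -0.5, 0.4]
grip_width: 0.0404
```

```bash
cat > st.py <<'E'
from h import *
S=dict(a=(.5657,.017),b=(.43,.155),c=(.4758,.3957),d=(.552,-.164),e=(.5885,-.295),f=(.4639,-.3008))
im,W,p,E=world('top')
R=(im[...,0].astype(int)-im[...,2]>50)
for k in S:
    m=near(W,S[k],.035,.035,.062)&R; t=near(W,S[k],.035,.064,.11)
    print(k,'face',m.sum(),np.round(W[m].mean(0),4) if m.any() else '','shank',t.sum(),np.round(W[t].mean(0),4) if t.any() else '')
E
python3 st.py; python3 p.py
```

```text
a face 90 [0.565  0.0179 0.0552] shank 18 [0.5656 0.017  0.0905]
b face 90 [0.4091 0.1551 0.0503] shank 13 [0.4069 0.1551 0.0882]
c face 0  shank 0 
d face 97 [ 0.5518 -0.1643  0.0493] shank 16 [ 0.5521 -0.1643  0.0875]
e face 91 [ 0.5886 -0.2951  0.0496] shank 20 [ 0.589  -0.295   0.0847]
f face 98 [ 0.4638 -0.3011  0.0489] shank 17 [ 0.4641 -0.3012  0.0855]
[0.42891812 0.27631317 0.16992553]
pot (array([0.5659, 0.0178]), 0.0602, np.int64(190), np.float64(0.0335))
shank 17 [0.5657 0.0168 0.0919] zmax 0.0994 rel mm [-0.5 -0.8]
cup3 (array([ 0.4232, -0.0007]), 0.0337, np.int64(110), np.float64(0.0558))
c1 (array([ 0.4283, -0.1598]), 0.0344, np.int64(113), np.float64(0.0548))
c2 (array([ 0.4629, -0.4152]), 0.035, np.int64(117), np.float64(0.0553))
```

>>> {"name": "step_arm", "arguments": {"steps": [{"xyz":[-0.76,-0.128,0],"turn":[0,0,0],"gripper":-0.05},{"xyz":[-0.76,-0.128,0],"turn":[0,0,0],"gripper":-0.05},{"xyz":[-0.76,-0.128,0],"turn":[0,0,0],"gripper":-0.05},{"xyz":[-0.76,-0.128,0],"turn":[0,0,0],"gripper":-0.05},{"xyz":[0,0,0.6],"turn":[0,0,0],"gripper":-0.05},{"xyz":[0,0,0],"turn":[0,0,0],"gripper":-0.05},{"xyz":[0,0,0],"turn":[0,0,0],"gripper":-0.05}]}}

```text
time_s: 17.05
position: [0.4086, 0.1536, 0.1462]
tool_rot: [[0.002, 1.0, -0.002], [1.0, -0.002, -0.0], [-0.0, -0.002, -1.0]]
ft_force: [-0.3, -0.3, 0.8]
grip_width: 0.0408
```

>>> {"name": "step_arm", "arguments": {"steps": [{"xyz":[0.03,-0.01,0.7],"turn":[0,0,0],"gripper":-0.05},{"xyz":[0,0,0.7],"turn":[0,0,0],"gripper":-0.05},{"xyz":[0,0,0.33],"turn":[0,0,0],"gripper":-0.05},{"xyz":[0,0,0],"turn":[0,0,0],"gripper":-0.05},{"xyz":[0,0,0],"turn":[0,0,0],"gripper":-0.4},{"xyz":[0,0,0],"turn":[0,0,0],"gripper":-1},{"xyz":[0,0,0],"turn":[0,0,0],"gripper":-1},{"xyz":[0,0,0],"turn":[0,0,0],"gripper":-1},{"xyz":[0,0,0],"turn":[0,0,0],"gripper":-1},{"xyz":[0,0,0],"turn":[0,0,0],"gripper":-1}]}}

```text
time_s: 17.88
position: [0.4094, 0.1559, 0.0785]
tool_rot: [[-0.001, 1.0, 0.003], [1.0, 0.001, 0.001], [0.001, 0.003, -1.0]]
ft_force: [-0.5, 1.5, 7.5]
grip_width: 0.0081
```

>>> {"name": "step_arm", "arguments": {"steps": [{"xyz":[0,0,-0.4],"turn":[0,0,0],"gripper":-1},{"xyz":[0,0,-0.8],"turn":[0,0,0],"gripper":-1},{"xyz":[0,0,-0.9],"turn":[0,0,0],"gripper":-1},{"xyz":[0,0,-0.8],"turn":[0,0,0],"gripper":-1},{"xyz":[-0.3,0.343,0],"turn":[0,0,0],"gripper":-1},{"xyz":[-0.575,0.643,0],"turn":[0,0,0],"gripper":-1},{"xyz":[-0.575,0.643,0],"turn":[0,0,0],"gripper":-1},{"xyz":[-0.575,0.643,0],"turn":[0,0,0],"gripper":-1},{"xyz":[-0.575,0.643,0],"turn":[0,0,0],"gripper":-1},{"xyz":[-0.275,0.3,0],"turn":[0,0,0],"gripper":-1},{"xyz":[0,0,0],"turn":[0,0,0],"gripper":-1},{"xyz":[0,0,0],"turn":[0,0,0],"gripper":-1},{"xyz":[0,0,0],"turn":[0,0,0],"gripper":-1}]}}

```text
time_s: 18.97
position: [0.5364, 0.0413, 0.1934]
tool_rot: [[-0.001, 1.0, -0.0], [1.0, 0.001, 0.0], [0.0, -0.0, -1.0]]
ft_force: [-0.7, 0.1, -1.3]
grip_width: 0.0079
```

```bash
cat > held.py <<'E'
from h import *
s=env.observe();t=s['position'];print(t)
im,W,p,E=world('scene')
R=(im[...,0].astype(int)-im[...,2]>45)&near(W,t[:2],.05,t[2]-.1,t[2]-.01)
q=W[R]-t
print(len(q),'bias-corrected x,y (stone a held: x 15.2 y 2.1 z -47)',np.round(q.mean(0)*1e3,1))
for a in range(-90,-20,10):
    k=q[(q[:,2]>a/1e3)&(q[:,2]<(a+10)/1e3)]
    if len(k)>4: print(a,len(k),'xmax %.1f  ymid %.1f  w %.1f'%(np.percentile(k[:,0],90)*1e3,(k[:,1].min()+k[:,1].max())*500,np.ptp(k[:,1])*1e3))
cv2.imwrite('pics/held.png',cv2.resize(im[90:250,190:330,::-1],None,fx=3.5,fy=3.5))
E
python3 held.py
```

```text
[0.53643706 0.0413251  0.19340009]
226 bias-corrected x,y (stone a held: x 15.2 y 2.1 z -47) [ 13.    1.8 -45.3]
-80 12 xmax 18.3  ymid 5.1  w 16.5
-70 37 xmax 18.7  ymid 2.0  w 27.2
-60 41 xmax 17.8  ymid 1.6  w 27.5
-50 38 xmax 17.8  ymid 1.4  w 27.4
-40 43 xmax 18.1  ymid 0.5  w 32.3
-30 55 xmax 16.5  ymid 0.4  w 31.7
```

>>> {"name": "step_arm", "arguments": {"steps": [{"xyz":[-0.04,0.09,0.5],"turn":[0,0,0],"gripper":-1},{"xyz":[0,0,0.6],"turn":[0,0,0],"gripper":-1},{"xyz":[0,0,0.5],"turn":[0,0,0],"gripper":-1},{"xyz":[0,0,0.3],"turn":[0,0,0],"gripper":-1},{"xyz":[0,0,0.2],"turn":[0,0,0],"gripper":-1},{"xyz":[0,0,0.1],"turn":[0,0,0],"gripper":-1},{"xyz":[0,0,0],"turn":[0,0,0],"gripper":-1},{"xyz":[0,0,0],"turn":[0,0,0],"gripper":-1}]}}

```text
time_s: 19.68
position: [0.541, 0.0394, 0.1059]
tool_rot: [[-0.001, 1.0, 0.001], [1.0, 0.001, -0.0], [-0.0, 0.001, -1.0]]
ft_force: [0.9, 0.4, -2.0]
grip_width: 0.0083
```

Inside without contact; continue down.

>>> {"name": "step_arm", "arguments": {"steps": [{"xyz":[0,0,0.2],"turn":[0,0,0],"gripper":-1},{"xyz":[0,0,0.15],"turn":[0,0,0],"gripper":-1},{"xyz":[0,0,0.1],"turn":[0,0,0],"gripper":-1},{"xyz":[0,0,0.05],"turn":[0,0,0],"gripper":-1},{"xyz":[0,0,0],"turn":[0,0,0],"gripper":-1},{"xyz":[0,0,0],"turn":[0,0,0],"gripper":-1}]}}

```text
time_s: 20.18
position: [0.5408, 0.0391, 0.0851]
tool_rot: [[-0.001, 1.0, -0.0], [1.0, 0.001, 0.0], [0.0, -0.0, -1.0]]
ft_force: [0.4, -0.1, -1.4]
grip_width: 0.0083
```

>>> {"name": "step_arm", "arguments": {"steps": [{"xyz":[0,0,0.05],"turn":[0,0,0],"gripper":-1},{"xyz":[0,0,0.03],"turn":[0,0,0],"gripper":-1},{"xyz":[0,0,0],"turn":[0,0,0],"gripper":-1},{"xyz":[0,0,0],"turn":[0,0,0],"gripper":-1}]}}

```text
time_s: 20.52
position: [0.5414, 0.0391, 0.0835]
tool_rot: [[-0.001, 1.0, 0.003], [1.0, 0.001, -0.0], [-0.0, 0.003, -1.0]]
ft_force: [-3.0, 0.5, 11.1]
grip_width: 0.008
```

>>> {"name": "step_arm", "arguments": {"steps": [{"xyz":[0,0,0],"turn":[0,0,0],"gripper":-0.45},{"xyz":[0,0,0],"turn":[0,0,0],"gripper":-0.45},{"xyz":[0,0,0],"turn":[0,0,0],"gripper":-0.45},{"xyz":[0,0,-0.5],"turn":[0,0,0],"gripper":-0.45},{"xyz":[0,0,-1],"turn":[0,0,0],"gripper":-0.45},{"xyz":[0,0,-1],"turn":[0,0,0],"gripper":-0.45},{"xyz":[0.891,-0.161,0],"turn":[0,0,0],"gripper":-0.05},{"xyz":[0.891,-0.161,0],"turn":[0,0,0],"gripper":-0.05},{"xyz":[0.891,-0.161,0],"turn":[0,0,0],"gripper":-0.05},{"xyz":[0.891,-0.161,0],"turn":[0,0,0],"gripper":-0.05},{"xyz":[0.891,-0.161,0],"turn":[0,0,0],"gripper":-0.05},{"xyz":[0.891,-0.161,0],"turn":[0,0,0],"gripper":-0.05},{"xyz":[0.891,-0.161,0],"turn":[0,0,0],"gripper":-0.05},{"xyz":[0.891,-0.161,0],"turn":[0,0,0],"gripper":-0.05},{"xyz":[0.891,-0.161,0],"turn":[0,0,0],"gripper":-0.05},{"xyz":[0.891,-0.161,0],"turn":[0,0,0],"gripper":-0.05},{"xyz":[0,0,0.6],"turn":[0,0,0],"gripper":-0.05},{"xyz":[0,0,0],"turn":[0,0,0],"gripper":-0.05},{"xyz":[0,0,0],"turn":[0,0,0],"gripper":-0.05}]}}

```text
time_s: 22.1
position: [0.4756, 0.3951, 0.1569]
tool_rot: [[-0.001, 1.0, -0.003], [1.0, 0.001, -0.002], [-0.002, -0.003, -1.0]]
ft_force: [-0.0, 0.7, 1.5]
grip_width: 0.0407
```

```bash
python3 p.py; python3 v.py s6
```

```text
[0.47564728 0.39507647 0.15686466]
pot (array([0.5662, 0.0184]), 0.0602, np.int64(198), np.float64(0.0333))
shank 17 [0.5659 0.0168 0.0905] zmax 0.0977 rel mm [-0.3 -0.8]
shank 15 [0.5369 0.0382 0.0909] zmax 0.1002 rel mm [-29.3  20.6]
cup3 (array([ 0.4234, -0.0007]), 0.0336, np.int64(113), np.float64(0.0558))
c1 (array([ 0.4281, -0.1596]), 0.0343, np.int64(112), np.float64(0.0553))
c2 (array([ 0.4628, -0.4149]), 0.0351, np.int64(122), np.float64(0.0549))
[0.47639178 0.39487671 0.15803622] 0.04028105726087881
```

View pics/s6.png

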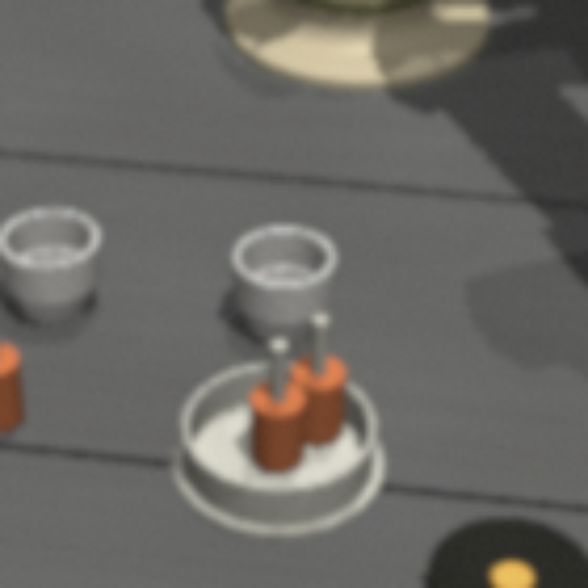

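Both stones stand upright in the pot (crop ≈ (278,425) and (320,395)), and the tins are untouched.

>>> {"name": "step_arm", "arguments": {"steps": [{"xyz":[0.01,0,0.8],"turn":[0,0,0],"gripper":-0.05},{"xyz":[0,0,0.8],"turn":[0,0,0],"gripper":-0.05},{"xyz":[0,0,0.4],"turn":[0,0,0],"gripper":-0.05},{"xyz":[0,0,0],"turn":[0,0,0],"gripper":-0.05},{"xyz":[0,0,0],"turn":[0,0,0],"gripper":-0.4},{"xyz":[0,0,0],"turn":[0,0,0],"gripper":-1},{"xyz":[0,0,0],"turn":[0,0,0],"gripper":-1},{"xyz":[0,0,0],"turn":[0,0,0],"gripper":-1},{"xyz":[0,0,0],"turn":[0,0,0],"gripper":-1},{"xyz":[0,0,0],"turn":[0,0,0],"gripper":-1},{"xyz":[0,0,-0.4],"turn":[0,0,0],"gripper":-1},{"xyz":[0,0,-0.8],"turn":[0,0,0],"gripper":-1},{"xyz":[0,0,-0.9],"turn":[0,0,0],"gripper":-1},{"xyz":[0,0,-0.8],"turn":[0,0,0],"gripper":-1}]}}

```text
time_s: 23.37
position: [0.476, 0.3959, 0.1964]
tool_rot: [[-0.001, 1.0, 0.001], [1.0, 0.001, 0.001], [0.001, 0.001, -1.0]]
ft_force: [1.3, 0.1, -1.6]
grip_width: 0.0083
```

>>> {"name": "step_arm", "arguments": {"steps": [{"xyz":[-0.43,0.13,0],"turn":[0,0,0],"gripper":-1},{"xyz":[-0.85,0.26,0],"turn":[0,0,0],"gripper":-1},{"xyz":[-0.85,0.26,0],"turn":[0,0,0],"gripper":-1},{"xyz":[-0.85,0.26,0],"turn":[0,0,0],"gripper":-1},{"xyz":[-0.85,0.26,0],"turn":[0,0,0],"gripper":-1},{"xyz":[-0.85,0.26,0],"turn":[0,0,0],"gripper":-1},{"xyz":[-0.85,0.26,0],"turn":[0,0,0],"gripper":-1},{"xyz":[-0.85,0.26,0],"turn":[0,0,0],"gripper":-1},{"xyz":[-0.85,0.26,0],"turn":[0,0,0],"gripper":-1},{"xyz":[-0.85,0.26,0],"turn":[0,0,0],"gripper":-1},{"xyz":[-0.43,0.12,0],"turn":[0,0,0],"gripper":-1},{"xyz":[0,0,0],"turn":[0,0,0],"gripper":-1},{"xyz":[0,0,0],"turn":[0,0,0],"gripper":-1},{"xyz":[0,0,0],"turn":[0,0,0],"gripper":-1}]}}

```text
time_s: 24.53
position: [0.5797, 0.0564, 0.1942]
tool_rot: [[-0.001, 1.0, 0.0], [1.0, 0.001, 0.0], [0.0, 0.0, -1.0]]
ft_force: [-0.5, -0.0, -1.3]
grip_width: 0.0078
```

```bash
python3 held.py
```

```text
[0.57965494 0.05635666 0.19419431]
236 bias-corrected x,y (stone a held: x 15.2 y 2.1 z -47) [ 13.    2.1 -46.7]
-80 23 xmax 17.2  ymid 1.7  w 24.5
-70 34 xmax 18.3  ymid 2.4  w 26.6
-60 38 xmax 18.1  ymid 2.3  w 26.2
-50 41 xmax 18.3  ymid 1.9  w 26.5
-40 56 xmax 17.1  ymid 0.6  w 32.0
-30 44 xmax 15.8  ymid 1.0  w 30.7
```

>>> {"name": "step_arm", "arguments": {"steps": [{"xyz":[-0.07,0.05,0.5],"turn":[0,0,0],"gripper":-1},{"xyz":[0,0,0.6],"turn":[0,0,0],"gripper":-1},{"xyz":[0,0,0.5],"turn":[0,0,0],"gripper":-1},{"xyz":[0,0,0.3],"turn":[0,0,0],"gripper":-1},{"xyz":[0,0,0.2],"turn":[0,0,0],"gripper":-1},{"xyz":[0,0,0.1],"turn":[0,0,0],"gripper":-1},{"xyz":[0,0,0],"turn":[0,0,0],"gripper":-1},{"xyz":[0,0,0],"turn":[0,0,0],"gripper":-1}]}}

```text
time_s: 25.25
position: [0.5823, 0.0532, 0.1067]
tool_rot: [[-0.001, 1.0, 0.001], [1.0, 0.001, -0.0], [-0.0, 0.001, -1.0]]
ft_force: [0.4, -0.1, -1.0]
grip_width: 0.0078
```

>>> {"name": "step_arm", "arguments": {"steps": [{"xyz":[0,0,0.2],"turn":[0,0,0],"gripper":-1},{"xyz":[0,0,0.2],"turn":[0,0,0],"gripper":-1},{"xyz":[0,0,0.1],"turn":[0,0,0],"gripper":-1},{"xyz":[0,0,0.05],"turn":[0,0,0],"gripper":-1},{"xyz":[0,0,0.04],"turn":[0,0,0],"gripper":-1},{"xyz":[0,0,0],"turn":[0,0,0],"gripper":-1},{"xyz":[0,0,0],"turn":[0,0,0],"gripper":-1}]}}

```text
time_s: 25.83
position: [0.5825, 0.0528, 0.085]
tool_rot: [[-0.001, 1.0, 0.003], [1.0, 0.001, -0.0], [-0.0, 0.003, -1.0]]
ft_force: [-6.7, 0.4, 22.5]
grip_width: 0.008
```

>>> {"name": "step_arm", "arguments": {"steps": [{"xyz":[0,0,0],"turn":[0,0,0],"gripper":-0.45},{"xyz":[0,0,0],"turn":[0,0,0],"gripper":-0.45},{"xyz":[0,0,0],"turn":[0,0,0],"gripper":-0.45},{"xyz":[0,0,-0.5],"turn":[0,0,0],"gripper":-0.45},{"xyz":[0,0,-1],"turn":[0,0,0],"gripper":-0.45},{"xyz":[0,0,-1],"turn":[0,0,0],"gripper":-0.45},{"xyz":[-0.886,-0.294,0],"turn":[0,0,0],"gripper":-0.05},{"xyz":[-0.886,-0.294,0],"turn":[0,0,0],"gripper":-0.05},{"xyz":[-0.886,-0.294,0],"turn":[0,0,0],"gripper":-0.05},{"xyz":[-0.886,-0.294,0],"turn":[0,0,0],"gripper":-0.05},{"xyz":[-0.886,-0.294,0],"turn":[0,0,0],"gripper":-0.05},{"xyz":[-0.886,-0.294,0],"turn":[0,0,0],"gripper":-0.05},{"xyz":[-0.886,-0.294,0],"turn":[0,0,0],"gripper":-0.05},{"xyz":[-0.886,-0.294,0],"turn":[0,0,0],"gripper":-0.05},{"xyz":[-0.886,-0.294,0],"turn":[0,0,0],"gripper":-0.05},{"xyz":[-0.886,-0.294,0],"turn":[0,0,0],"gripper":-0.05},{"xyz":[0,0,0.6],"turn":[0,0,0],"gripper":-0.05},{"xyz":[0,0,0],"turn":[0,0,0],"gripper":-0.05},{"xyz":[0,0,0],"turn":[0,0,0],"gripper":-0.05}]}}

```text
time_s: 27.42
position: [0.4641, -0.3012, 0.1574]
tool_rot: [[-0.0, 1.0, -0.002], [1.0, 0.0, 0.003], [0.003, -0.002, -1.0]]
ft_force: [0.3, -0.6, 0.0]
grip_width: 0.0405
```

```bash
python3 p.py; python3 st.py
```

```text
[ 0.46412457 -0.30115724  0.1573649 ]
pot (array([0.5663, 0.0183]), 0.0604, np.int64(206), np.float64(0.0331))
shank 16 [0.5769 0.0524 0.0903] zmax 0.0997 rel mm [10.7 34.8]
shank 16 [0.5658 0.017  0.0933] zmax 0.1012 rel mm [-0.4 -0.6]
shank 14 [0.5371 0.0379 0.092 ] zmax 0.1018 rel mm [-29.1  20.3]
cup3 (array([ 0.4233, -0.0008]), 0.0338, np.int64(69), np.float64(0.056))
c1 (array([ 0.428 , -0.1594]), 0.0343, np.int64(117), np.float64(0.0553))
a face 166 [0.5625 0.0268 0.0544] shank 26 [0.5607 0.0251 0.0908]
b face 0  shank 0 
c face 0  shank 0 
d face 96 [ 0.5517 -0.1643  0.0497] shank 17 [ 0.552  -0.1641  0.0859]
e face 87 [ 0.589  -0.2952  0.0496] shank 19 [ 0.5891 -0.2952  0.0855]
f face 0  shank 0
```

>>> {"name": "step_arm", "arguments": {"steps": [{"xyz":[0,0,0.8],"turn":[0,0,0],"gripper":-0.05},{"xyz":[0,0,0.8],"turn":[0,0,0],"gripper":-0.05},{"xyz":[0,0,0.4],"turn":[0,0,0],"gripper":-0.05},{"xyz":[0,0,0],"turn":[0,0,0],"gripper":-0.05},{"xyz":[0,0,0],"turn":[0,0,0],"gripper":-0.4},{"xyz":[0,0,0],"turn":[0,0,0],"gripper":-1},{"xyz":[0,0,0],"turn":[0,0,0],"gripper":-1},{"xyz":[0,0,0],"turn":[0,0,0],"gripper":-1},{"xyz":[0,0,0],"turn":[0,0,0],"gripper":-1},{"xyz":[0,0,0],"turn":[0,0,0],"gripper":-1},{"xyz":[0,0,-0.4],"turn":[0,0,0],"gripper":-1},{"xyz":[0,0,-0.8],"turn":[0,0,0],"gripper":-1},{"xyz":[0,0,-0.9],"turn":[0,0,0],"gripper":-1},{"xyz":[0,0,-0.8],"turn":[0,0,0],"gripper":-1}]}}

```text
time_s: 28.68
position: [0.4644, -0.3015, 0.1966]
tool_rot: [[-0.001, 1.0, 0.0], [1.0, 0.001, -0.0], [-0.0, 0.0, -1.0]]
ft_force: [0.7, -0.8, -1.9]
grip_width: 0.0079
```

>>> {"name": "step_arm", "arguments": {"steps": [{"xyz":[0.465,0.12,0],"turn":[0,0,0],"gripper":-1},{"xyz":[0.93,0.24,0],"turn":[0,0,0],"gripper":-1},{"xyz":[0.93,0.24,0],"turn":[0,0,0],"gripper":-1},{"xyz":[0.93,0.24,0],"turn":[0,0,0],"gripper":-1},{"xyz":[0.93,0.24,0],"turn":[0,0,0],"gripper":-1},{"xyz":[0.93,0.24,0],"turn":[0,0,0],"gripper":-1},{"xyz":[0.93,0.24,0],"turn":[0,0,0],"gripper":-1},{"xyz":[0.93,0.24,0],"turn":[0,0,0],"gripper":-1},{"xyz":[0.465,0.12,0],"turn":[0,0,0],"gripper":-1},{"xyz":[0,0,0],"turn":[0,0,0],"gripper":-1},{"xyz":[0,0,0],"turn":[0,0,0],"gripper":-1},{"xyz":[0,0,0],"turn":[0,0,0],"gripper":-1}]}}

```text
time_s: 29.68
position: [0.541, -0.0045, 0.1945]
tool_rot: [[-0.0, 1.0, -0.0], [1.0, 0.0, -0.0], [-0.0, -0.0, -1.0]]
ft_force: [-0.3, -0.5, -1.1]
grip_width: 0.0082
```

```bash
python3 held.py
```

```text
[ 0.54103099 -0.00448302  0.19449765]
216 bias-corrected x,y (stone a held: x 15.2 y 2.1 z -47) [ 12.6   1.6 -46.4]
-80 18 xmax 18.4  ymid 0.5  w 23.2
-70 33 xmax 17.7  ymid 1.8  w 25.1
-60 37 xmax 18.0  ymid 1.6  w 24.8
-50 37 xmax 18.3  ymid 0.1  w 27.8
-40 48 xmax 17.7  ymid 0.4  w 28.3
-30 43 xmax 15.2  ymid 0.7  w 30.8
```

Same in-hand offset; on target. Descend.

>>> {"name": "step_arm", "arguments": {"steps": [{"xyz":[0.02,0,0.5],"turn":[0,0,0],"gripper":-1},{"xyz":[0,0,0.6],"turn":[0,0,0],"gripper":-1},{"xyz":[0,0,0.5],"turn":[0,0,0],"gripper":-1},{"xyz":[0,0,0.3],"turn":[0,0,0],"gripper":-1},{"xyz":[0,0,0.2],"turn":[0,0,0],"gripper":-1},{"xyz":[0,0,0.1],"turn":[0,0,0],"gripper":-1},{"xyz":[0,0,0],"turn":[0,0,0],"gripper":-1},{"xyz":[0,0,0],"turn":[0,0,0],"gripper":-1}]}}

```text
time_s: 30.4
position: [0.5416, -0.0037, 0.107]
tool_rot: [[-0.0, 1.0, 0.001], [1.0, 0.0, -0.0], [-0.0, 0.001, -1.0]]
ft_force: [0.8, 1.0, -1.2]
grip_width: 0.0083
```

>>> {"name": "step_arm", "arguments": {"steps": [{"xyz":[0,0,0.2],"turn":[0,0,0],"gripper":-1},{"xyz":[0,0,0.2],"turn":[0,0,0],"gripper":-1},{"xyz":[0,0,0.1],"turn":[0,0,0],"gripper":-1},{"xyz":[0,0,0.05],"turn":[0,0,0],"gripper":-1},{"xyz":[0,0,0.03],"turn":[0,0,0],"gripper":-1},{"xyz":[0,0,0],"turn":[0,0,0],"gripper":-1},{"xyz":[0,0,0],"turn":[0,0,0],"gripper":-1}]}}

```text
time_s: 30.98
position: [0.5416, -0.0033, 0.085]
tool_rot: [[-0.001, 1.0, 0.002], [1.0, 0.001, -0.001], [-0.001, 0.002, -1.0]]
ft_force: [-5.8, 0.4, 18.7]
grip_width: 0.008
```

>>> {"name": "step_arm", "arguments": {"steps": [{"xyz":[0,0,0],"turn":[0,0,0],"gripper":-0.45},{"xyz":[0,0,0],"turn":[0,0,0],"gripper":-0.45},{"xyz":[0,0,0],"turn":[0,0,0],"gripper":-0.45},{"xyz":[0,0,-0.5],"turn":[0,0,0],"gripper":-0.45},{"xyz":[0,0,-1],"turn":[0,0,0],"gripper":-0.45},{"xyz":[0,0,-1],"turn":[0,0,0],"gripper":-0.45},{"xyz":[-0.911,0.15,0],"turn":[0,0,0],"gripper":-0.05},{"xyz":[-0.911,0.15,0],"turn":[0,0,0],"gripper":-0.05},{"xyz":[-0.911,0.15,0],"turn":[0,0,0],"gripper":-0.05},{"xyz":[-0.911,0.15,0],"turn":[0,0,0],"gripper":-0.05},{"xyz":[-0.911,0.15,0],"turn":[0,0,0],"gripper":-0.05},{"xyz":[-0.911,0.15,0],"turn":[0,0,0],"gripper":-0.05},{"xyz":[-0.911,0.15,0],"turn":[0,0,0],"gripper":-0.05},{"xyz":[-0.911,0.15,0],"turn":[0,0,0],"gripper":-0.05},{"xyz":[0,0,0.6],"turn":[0,0,0],"gripper":-0.05},{"xyz":[0,0,0],"turn":[0,0,0],"gripper":-0.05},{"xyz":[0,0,0],"turn":[0,0,0],"gripper":-0.05}]}}

```text
time_s: 32.4
position: [0.5888, -0.2941, 0.1577]
tool_rot: [[-0.0, 1.0, -0.003], [1.0, 0.0, 0.003], [0.003, -0.003, -1.0]]
ft_force: [0.4, -0.5, 0.1]
grip_width: 0.0407
```

```bash
python3 p.py; python3 st.py|grep d
```

```text
[ 0.58878584 -0.2941379   0.15768874]
pot (array([0.566 , 0.0178]), 0.06, np.int64(186), np.float64(0.0336))
shank 16 [0.5768 0.0524 0.091 ] zmax 0.1013 rel mm [10.6 34.8]
shank 17 [0.5657 0.0168 0.0919] zmax 0.1006 rel mm [-0.5 -0.8]
shank 14 [0.5371 0.0379 0.0921] zmax 0.0995 rel mm [-29.1  20.3]
shank 14 [ 0.5364 -0.004   0.0909] zmax 0.0991 rel mm [-29.8 -21.6]
c1 (array([ 0.4376, -0.15  ]), 0.0295, np.int64(43), np.float64(0.0558))
c2 (array([ 0.4629, -0.4156]), 0.0347, np.int64(117), np.float64(0.0545))
d face 94 [ 0.5517 -0.1643  0.0501] shank 16 [ 0.552  -0.1642  0.0878]
```

>>> {"name": "step_arm", "arguments": {"steps": [{"xyz":[-0.01,0,0.8],"turn":[0,0,0],"gripper":-0.05},{"xyz":[0,0,0.8],"turn":[0,0,0],"gripper":-0.05},{"xyz":[0,0,0.4],"turn":[0,0,0],"gripper":-0.05},{"xyz":[0,0,0],"turn":[0,0,0],"gripper":-0.05},{"xyz":[0,0,0],"turn":[0,0,0],"gripper":-0.4},{"xyz":[0,0,0],"turn":[0,0,0],"gripper":-1},{"xyz":[0,0,0],"turn":[0,0,0],"gripper":-1},{"xyz":[0,0,0],"turn":[0,0,0],"gripper":-1},{"xyz":[0,0,0],"turn":[0,0,0],"gripper":-1},{"xyz":[0,0,0],"turn":[0,0,0],"gripper":-1},{"xyz":[0,0,-0.4],"turn":[0,0,0],"gripper":-1},{"xyz":[0,0,-0.8],"turn":[0,0,0],"gripper":-1},{"xyz":[0,0,-0.9],"turn":[0,0,0],"gripper":-1},{"xyz":[0,0,-0.8],"turn":[0,0,0],"gripper":-1}]}}

```text
time_s: 33.67
position: [0.5893, -0.295, 0.1976]
tool_rot: [[-0.001, 1.0, 0.001], [1.0, 0.001, -0.001], [-0.001, 0.001, -1.0]]
ft_force: [2.1, -0.3, -0.9]
grip_width: 0.0077
```

>>> {"name": "step_arm", "arguments": {"steps": [{"xyz":[0.435,-0.019,0],"turn":[0,0,0],"gripper":-1},{"xyz":[0.87,-0.019,0],"turn":[0,0,0],"gripper":-1},{"xyz":[0.87,-0.019,0],"turn":[0,0,0],"gripper":-1},{"xyz":[0.87,-0.019,0],"turn":[0,0,0],"gripper":-1},{"xyz":[0.87,-0.019,0],"turn":[0,0,0],"gripper":-1},{"xyz":[0.87,-0.019,0],"turn":[0,0,0],"gripper":-1},{"xyz":[0.87,-0.019,0],"turn":[0,0,0],"gripper":-1},{"xyz":[0.87,-0.019,0],"turn":[0,0,0],"gripper":-1},{"xyz":[0.435,0,0],"turn":[0,0,0],"gripper":-1},{"xyz":[0,0,0],"turn":[0,0,0],"gripper":-1},{"xyz":[0,0,0],"turn":[0,0,0],"gripper":-1},{"xyz":[0,0,0],"turn":[0,0,0],"gripper":-1}]}}

```text
time_s: 34.67
position: [0.5832, -0.0174, 0.1954]
tool_rot: [[-0.0, 1.0, 0.0], [1.0, 0.0, -0.0], [-0.0, 0.0, -1.0]]
ft_force: [0.4, -0.1, -0.6]
grip_width: 0.0082
```

```bash
python3 held.py
```

```text
[ 0.58322019 -0.01743344  0.19542481]
244 bias-corrected x,y (stone a held: x 15.2 y 2.1 z -47) [ 14.2   1.6 -47.9]
-80 27 xmax 19.3  ymid 0.6  w 27.2
-70 39 xmax 19.0  ymid 1.5  w 28.7
-60 39 xmax 19.2  ymid 0.9  w 26.6
-50 39 xmax 19.3  ymid 1.3  w 27.1
-40 75 xmax 19.4  ymid 0.6  w 31.3
-30 25 xmax 18.2  ymid -0.1  w 30.7
```

>>> {"name": "step_arm", "arguments": {"steps": [{"xyz":[0,-0.025,0.5],"turn":[0,0,0],"gripper":-1},{"xyz":[0,0,0.6],"turn":[0,0,0],"gripper":-1},{"xyz":[0,0,0.5],"turn":[0,0,0],"gripper":-1},{"xyz":[0,0,0.3],"turn":[0,0,0],"gripper":-1},{"xyz":[0,0,0.2],"turn":[0,0,0],"gripper":-1},{"xyz":[0,0,0.1],"turn":[0,0,0],"gripper":-1},{"xyz":[0,0,0],"turn":[0,0,0],"gripper":-1},{"xyz":[0,0,0],"turn":[0,0,0],"gripper":-1}]}}

```text
time_s: 35.38
position: [0.582, -0.017, 0.1072]
tool_rot: [[0.0, 1.0, -0.001], [1.0, -0.0, 0.0], [0.0, -0.001, -1.0]]
ft_force: [-1.7, 0.8, -2.8]
grip_width: 0.0078
```

>>> {"name": "step_arm", "arguments": {"steps": [{"xyz":[0,0,0.2],"turn":[0,0,0],"gripper":-1},{"xyz":[0,0,0.2],"turn":[0,0,0],"gripper":-1},{"xyz":[0,0,0.07],"turn":[0,0,0],"gripper":-1},{"xyz":[0,0,0.05],"turn":[0,0,0],"gripper":-1},{"xyz":[0,0,0.03],"turn":[0,0,0],"gripper":-1},{"xyz":[0,0,0],"turn":[0,0,0],"gripper":-1},{"xyz":[0,0,0],"turn":[0,0,0],"gripper":-1}]}}

```text
time_s: 35.97
position: [0.5824, -0.0168, 0.0864]
tool_rot: [[-0.001, 1.0, 0.001], [1.0, 0.001, -0.0], [-0.0, 0.001, -1.0]]
ft_force: [-5.5, 2.8, 10.5]
grip_width: 0.008
```

>>> {"name": "step_arm", "arguments": {"steps": [{"xyz":[0,0,0],"turn":[0,0,0],"gripper":-0.45},{"xyz":[0,0,0],"turn":[0,0,0],"gripper":-0.45},{"xyz":[0,0,0],"turn":[0,0,0],"gripper":-0.45},{"xyz":[0,0,-0.5],"turn":[0,0,0],"gripper":-0.45},{"xyz":[0,0,-1],"turn":[0,0,0],"gripper":-0.45},{"xyz":[0,0,-1],"turn":[0,0,0],"gripper":-0.45},{"xyz":[-0.92,-0.19,0],"turn":[0,0,0],"gripper":-0.05},{"xyz":[-0.92,-0.19,0],"turn":[0,0,0],"gripper":-0.05},{"xyz":[-0.92,-0.19,0],"turn":[0,0,0],"gripper":-0.05},{"xyz":[-0.92,-0.19,0],"turn":[0,0,0],"gripper":-0.05},{"xyz":[0,0,0.6],"turn":[0,0,0],"gripper":-0.05},{"xyz":[0,0,0],"turn":[0,0,0],"gripper":-0.05},{"xyz":[0,0,0],"turn":[0,0,0],"gripper":-0.05}]}}

```text
time_s: 37.05
position: [0.5514, -0.1638, 0.1604]
tool_rot: [[-0.0, 1.0, -0.002], [1.0, 0.0, 0.001], [0.001, -0.002, -1.0]]
ft_force: [0.1, 0.2, 0.0]
grip_width: 0.0407
```

```bash
python3 p.py
```

```text
[ 0.55141552 -0.1638067   0.16038949]
pot (array([0.5662, 0.0176]), 0.0599, np.int64(214), np.float64(0.0333))
shank 17 [0.5767 0.0522 0.0893] zmax 0.099 rel mm [10.5 34.6]
shank 17 [ 0.5787 -0.0176  0.0886] zmax 0.0989 rel mm [ 12.5 -35.2]
shank 18 [0.5657 0.017  0.09  ] zmax 0.1002 rel mm [-0.5 -0.6]
shank 16 [0.5367 0.0381 0.0891] zmax 0.0986 rel mm [-29.5  20.5]
shank 14 [ 0.5363 -0.004   0.0918] zmax 0.0994 rel mm [-29.9 -21.6]
cup3 (array([ 0.4233, -0.0008]), 0.0337, np.int64(111), np.float64(0.0555))
c2 (array([ 0.4628, -0.415 ]), 0.0353, np.int64(124), np.float64(0.0548))
```

>>> {"name": "step_arm", "arguments": {"steps": [{"xyz":[0,0.01,0.8],"turn":[0,0,0],"gripper":-0.05},{"xyz":[0,0,0.8],"turn":[0,0,0],"gripper":-0.05},{"xyz":[0,0,0.48],"turn":[0,0,0],"gripper":-0.05},{"xyz":[0,0,0],"turn":[0,0,0],"gripper":-0.05},{"xyz":[0,0,0],"turn":[0,0,0],"gripper":-0.4},{"xyz":[0,0,0],"turn":[0,0,0],"gripper":-1},{"xyz":[0,0,0],"turn":[0,0,0],"gripper":-1},{"xyz":[0,0,0],"turn":[0,0,0],"gripper":-1},{"xyz":[0,0,0],"turn":[0,0,0],"gripper":-1},{"xyz":[0,0,0],"turn":[0,0,0],"gripper":-1},{"xyz":[0,0,-0.4],"turn":[0,0,0],"gripper":-1},{"xyz":[0,0,-0.8],"turn":[0,0,0],"gripper":-1},{"xyz":[0,0,-0.9],"turn":[0,0,0],"gripper":-1},{"xyz":[0,0,-0.8],"turn":[0,0,0],"gripper":-1}]}}

```text
time_s: 38.27
position: [0.552, -0.1639, 0.1963]
tool_rot: [[-0.001, 1.0, 0.001], [1.0, 0.001, -0.0], [-0.0, 0.001, -1.0]]
ft_force: [-0.2, -1.5, -1.7]
grip_width: 0.0081
```

>>> {"name": "step_arm", "arguments": {"steps": [{"xyz":[0.455,0.14,0],"turn":[0,0,0],"gripper":-1},{"xyz":[0.91,0.28,0],"turn":[0,0,0],"gripper":-1},{"xyz":[0.91,0.28,0],"turn":[0,0,0],"gripper":-1},{"xyz":[0.91,0.28,0],"turn":[0,0,0],"gripper":-1},{"xyz":[0.91,0.28,0],"turn":[0,0,0],"gripper":-1},{"xyz":[0.455,0.14,0],"turn":[0,0,0],"gripper":-1},{"xyz":[0,0,0],"turn":[0,0,0],"gripper":-1},{"xyz":[0,0,0],"turn":[0,0,0],"gripper":-1},{"xyz":[0,0,0],"turn":[0,0,0],"gripper":-1}]}}

```text
time_s: 39.02
position: [0.6079, 0.0175, 0.1941]
tool_rot: [[-0.0, 1.0, -0.0], [1.0, 0.0, -0.0], [-0.0, -0.0, -1.0]]
ft_force: [-0.4, 0.2, -1.5]
grip_width: 0.0082
```

```bash
python3 held.py
```

```text
[0.60791371 0.01745891 0.19411693]
260 bias-corrected x,y (stone a held: x 15.2 y 2.1 z -47) [ 14.4   1.3 -47.1]
-80 25 xmax 19.1  ymid 1.3  w 30.2
-70 44 xmax 19.9  ymid 0.4  w 28.9
-60 40 xmax 20.4  ymid 0.6  w 28.8
-50 44 xmax 19.4  ymid 0.6  w 29.0
-40 54 xmax 19.2  ymid 1.3  w 30.2
-30 53 xmax 16.9  ymid 0.6  w 31.1
```

>>> {"name": "step_arm", "arguments": {"steps": [{"xyz":[0.01,-0.04,0.5],"turn":[0,0,0],"gripper":-1},{"xyz":[0,0,0.6],"turn":[0,0,0],"gripper":-1},{"xyz":[0,0,0.5],"turn":[0,0,0],"gripper":-1},{"xyz":[0,0,0.3],"turn":[0,0,0],"gripper":-1},{"xyz":[0,0,0.2],"turn":[0,0,0],"gripper":-1},{"xyz":[0,0,0.1],"turn":[0,0,0],"gripper":-1},{"xyz":[0,0,0],"turn":[0,0,0],"gripper":-1},{"xyz":[0,0,0],"turn":[0,0,0],"gripper":-1}]}}

```text
time_s: 39.73
position: [0.6062, 0.0181, 0.1063]
tool_rot: [[-0.0, 1.0, -0.001], [1.0, 0.0, -0.0], [-0.0, -0.001, -1.0]]
ft_force: [-2.5, -0.6, -3.0]
grip_width: 0.0079
```

>>> {"name": "step_arm", "arguments": {"steps": [{"xyz":[0,0,0.2],"turn":[0,0,0],"gripper":-1},{"xyz":[0,0,0.2],"turn":[0,0,0],"gripper":-1},{"xyz":[0,0,0.07],"turn":[0,0,0],"gripper":-1},{"xyz":[0,0,0.05],"turn":[0,0,0],"gripper":-1},{"xyz":[0,0,0.03],"turn":[0,0,0],"gripper":-1},{"xyz":[0,0,0],"turn":[0,0,0],"gripper":-1},{"xyz":[0,0,0],"turn":[0,0,0],"gripper":-1}]}}

```text
time_s: 40.32
position: [0.6062, 0.0186, 0.0849]
tool_rot: [[-0.001, 1.0, -0.0], [1.0, 0.001, -0.0], [-0.0, -0.0, -1.0]]
ft_force: [-6.3, 1.1, 5.1]
grip_width: 0.008
```

>>> {"name": "step_arm", "arguments": {"steps": [{"xyz":[0,0,0],"turn":[0,0,0],"gripper":-0.45},{"xyz":[0,0,0],"turn":[0,0,0],"gripper":-0.45},{"xyz":[0,0,0],"turn":[0,0,0],"gripper":-0.45},{"xyz":[0,0,-0.5],"turn":[0,0,0],"gripper":-0.45},{"xyz":[0,0,-1],"turn":[0,0,0],"gripper":-0.45},{"xyz":[0,0,-1],"turn":[0,0,0],"gripper":-0.45},{"xyz":[-0.88,-0.49,0],"turn":[0,0,0],"gripper":1},{"xyz":[-0.88,-0.49,0],"turn":[0,0,0],"gripper":1},{"xyz":[-0.88,-0.49,0],"turn":[0,0,0],"gripper":1},{"xyz":[-0.88,-0.49,0],"turn":[0,0,0],"gripper":1},{"xyz":[-0.88,-0.49,0],"turn":[0,0,0],"gripper":1},{"xyz":[-0.88,-0.49,0],"turn":[0,0,0],"gripper":1},{"xyz":[-0.88,-0.49,0],"turn":[0,0,0],"gripper":1},{"xyz":[-0.88,-0.49,0],"turn":[0,0,0],"gripper":1},{"xyz":[-0.88,-0.49,0],"turn":[0,0,0],"gripper":1},{"xyz":[0,0,0],"turn":[0,0,0],"gripper":1},{"xyz":[0,0,0],"turn":[0,0,0],"gripper":1}]}}

```text
time_s: 41.73
position: [0.4297, -0.3003, 0.1841]
tool_rot: [[0.003, 1.0, 0.001], [1.0, -0.003, -0.001], [-0.001, 0.001, -1.0]]
ft_force: [0.4, -0.6, -0.4]
grip_width: 0.0854
```

```bash
python3 p.py; python3 - <<'E'
from h import *
im,W,p,E=world('scene');cv2.imwrite('pics/s7.png',cv2.resize(im[110:270,70:350,::-1],None,fx=2.8,fy=2.8))
for xy in((.4625+.004,-.415),(.43,-.16),(.424,0)): print(circ(W,xy,.065,.05,.066))
E
```

```text
[ 0.42967753 -0.30031732  0.18413624]
pot (array([0.566 , 0.0184]), 0.0602, np.int64(211), np.float64(0.0338))
shank 17 [0.6025 0.0177 0.0905] zmax 0.0994 rel mm [36.3  0.1]
shank 16 [0.5769 0.0524 0.09  ] zmax 0.1014 rel mm [10.7 34.8]
shank 16 [ 0.5788 -0.0174  0.0919] zmax 0.1013 rel mm [ 12.6 -35. ]
shank 16 [0.5657 0.017  0.0945] zmax 0.0998 rel mm [-0.5 -0.6]
shank 15 [0.5368 0.0378 0.0903] zmax 0.0999 rel mm [-29.4  20.2]
shank 14 [ 0.5364 -0.004   0.0907] zmax 0.1018 rel mm [-29.8 -21.6]
cup3 (array([ 0.4233, -0.0008]), 0.0337, np.int64(111), np.float64(0.0557))
c1 (array([ 0.4281, -0.1594]), 0.0342, np.int64(113), np.float64(0.0558))
(array([ 0.467 , -0.4147]), 0.0368, np.int64(128), np.float64(0.0544))
(array([ 0.4306, -0.1607]), 0.0362, np.int64(134), np.float64(0.0553))
(array([ 4.277e-01, -1.000e-04]), 0.0371, np.int64(143), np.float64(0.0549))
```

View pics/s7.png

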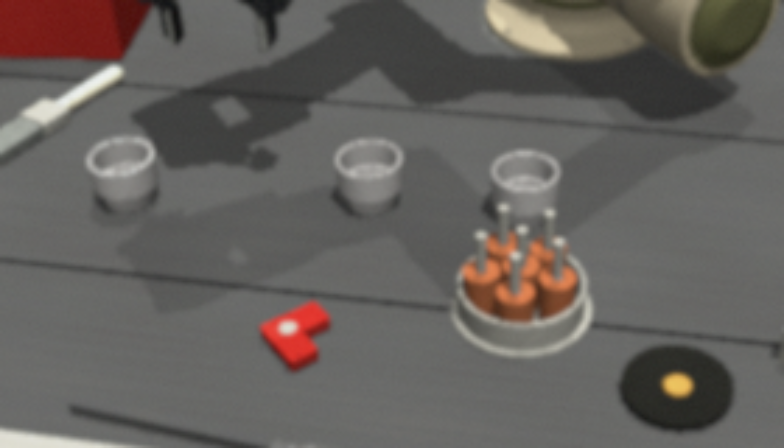

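All six stones stand in the pot (crop ≈ (520,280)). The tins at (122,165), (368,165) and (525,180) are upright, and the bystanders are unmoved.

>>> {"name": "step_arm", "arguments": {"steps": [{"xyz":[0.88,-0.01,0],"turn":[0,0,0],"gripper":1},{"xyz":[0.88,-0.01,0],"turn":[0,0,0],"gripper":1},{"xyz":[0.88,-0.01,0],"turn":[0,0,0],"gripper":1},{"xyz":[0.88,-0.01,0],"turn":[0,0,0],"gripper":1},{"xyz":[0,0,0.9],"turn":[0,0,0],"gripper":1},{"xyz":[0,0,0.9],"turn":[0,0,0],"gripper":1},{"xyz":[0,0,0.5],"turn":[0,0,0],"gripper":1},{"xyz":[0,0,0],"turn":[0,0,0],"gripper":1},{"xyz":[0,0,0],"turn":[0,0,0],"gripper":1}]}}

```text
time_s: 42.58
position: [0.429, -0.1566, 0.092]
tool_rot: [[-0.003, 1.0, -0.001], [1.0, 0.003, 0.001], [0.001, -0.001, -1.0]]
ft_force: [-0.2, -0.9, 0.7]
grip_width: 0.0857
```

```bash
python3 - <<'E'
from h import *
print(env.observe()['position'])
im,W,p,E=world('scene');print(circ(W,(.43,-.16),.065,.05,.063))
E
```

```text
[ 0.4290237  -0.15662376  0.09203437]
(array([ 0.4315, -0.1609]), 0.036, np.int64(142), np.float64(0.0551))
```

>>> {"name": "step_arm", "arguments": {"steps": [{"xyz":[-0.075,-0.03,0.5],"turn":[0,0,0],"gripper":1},{"xyz":[0,0,0.5],"turn":[0,0,0],"gripper":1},{"xyz":[0,0,0.05],"turn":[0,0,0],"gripper":1},{"xyz":[0,0,0],"turn":[0,0,0],"gripper":0.5},{"xyz":[0,0,0],"turn":[0,0,0],"gripper":0},{"xyz":[0,0,0],"turn":[0,0,0],"gripper":0},{"xyz":[0,0,0],"turn":[0,0,0],"gripper":0},{"xyz":[0,0,0],"turn":[0,0,0],"gripper":0},{"xyz":[0,0,0],"turn":[0,0,0],"gripper":0},{"xyz":[0,0,0],"turn":[0,0,0],"gripper":0}]}}

```text
time_s: 43.47
position: [0.4281, -0.161, 0.0521]
tool_rot: [[-0.001, 1.0, 0.003], [1.0, 0.001, -0.002], [-0.002, 0.003, -1.0]]
ft_force: [-2.3, -0.4, 6.4]
grip_width: 0.0664
```

>>> {"name": "step_arm", "arguments": {"steps": [{"xyz":[0,0,-0.3],"turn":[0,0,0],"gripper":0},{"xyz":[0,0,-0.7],"turn":[0,0,0],"gripper":0},{"xyz":[0,0,-0.8],"turn":[0,0,0],"gripper":0},{"xyz":[0,0,-0.4],"turn":[0,0,0],"gripper":0},{"xyz":[0.4,-0.02,0],"turn":[0,0,0],"gripper":0},{"xyz":[0.9,-0.02,0],"turn":[0,0,0],"gripper":0},{"xyz":[0.9,-0.02,0],"turn":[0,0,0],"gripper":0},{"xyz":[0.9,-0.02,0],"turn":[0,0,0],"gripper":0},{"xyz":[0.6,-0.02,0],"turn":[0,0,0],"gripper":0},{"xyz":[0.3,-0.01,0],"turn":[0,0,0],"gripper":0},{"xyz":[0,0,0],"turn":[0,0,0],"gripper":0},{"xyz":[0,0,0],"turn":[0,0,0],"gripper":0},{"xyz":[0,0,0],"turn":[0,0,0],"gripper":0}]}}

```text
time_s: 44.55
position: [0.4233, -0.0013, 0.1387]
tool_rot: [[-0.0, 1.0, 0.002], [1.0, 0.0, -0.001], [-0.001, 0.002, -1.0]]
ft_force: [0.4, 0.4, -1.1]
grip_width: 0.0658
```

```bash
cat > tin.py <<'E'
from h import *
import sys
s=env.observe();t=s['position'];print(t,s['grip_width'])
im,W,p,E=world('scene')
def band(xy,z0,z1,rad=.048):
    # visible outer front of rim band: lsq circle with known radius .034
    from scipy.optimize import least_squares
    m=near(W,xy,rad,z0,z1);q=W[m]
    # keep outermost front points
    d=q[:,:2]-E[:2,3];q=q[np.argsort(np.hypot(*d.T))][:int(len(q)*.5)]
    r=least_squares(lambda c:np.hypot(q[:,0]-c[0],q[:,1]-c[1])-.034,xy,loss='soft_l1',f_scale=.001)
    return np.round(r.x,4),len(q),round(float(np.sqrt(r.cost/len(q))),5)
h=float(sys.argv[1]);b=float(sys.argv[2])
print('held',band(t[:2]+[.004,.001],t[2]-h+.028,t[2]-h+.050))
print('base',band((.4265,.001),b+.028,b+.050))
v=[90,150,210,150];cv2.imwrite('pics/tin%s.png'%sys.argv[3],cv2.resize(im[90:230,190:330,::-1],None,fx=4,fy=4))
E
python3 tin.py 0.052 0 1
```

```text
[ 0.42334349 -0.00128862  0.13873006] 0.06580576548331026
held (array([ 0.424 , -0.0013]), 156, 0.00095)
base (array([ 0.4253, -0.    ]), 130, 0.00087)
```

View pics/tin1.png

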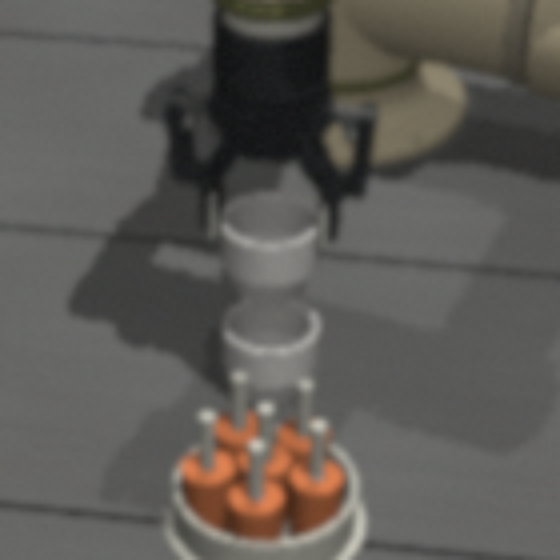

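The held tin (crop ≈ (270,240)) is directly above the base tin (≈ (272,340)), agreeing to about 1.3 mm.

>>> {"name": "step_arm", "arguments": {"steps": [{"xyz":[0.03,0.03,0.3],"turn":[0,0,0],"gripper":0},{"xyz":[0,0,0.3],"turn":[0,0,0],"gripper":0},{"xyz":[0,0,0.25],"turn":[0,0,0],"gripper":0},{"xyz":[0,0,0.2],"turn":[0,0,0],"gripper":0},{"xyz":[0,0,0.15],"turn":[0,0,0],"gripper":0},{"xyz":[0,0,0.08],"turn":[0,0,0],"gripper":0},{"xyz":[0,0,0],"turn":[0,0,0],"gripper":0},{"xyz":[0,0,0],"turn":[0,0,0],"gripper":0}]}}

```text
time_s: 45.27
position: [0.4243, 0.0004, 0.0869]
tool_rot: [[-0.0, 1.0, 0.0], [1.0, 0.0, -0.0], [-0.0, 0.0, -1.0]]
ft_force: [-0.4, -0.3, -1.3]
grip_width: 0.0661
```

>>> {"name": "step_arm", "arguments": {"steps": [{"xyz":[0,0,0.05],"turn":[0,0,0],"gripper":0},{"xyz":[0,0,0.05],"turn":[0,0,0],"gripper":0},{"xyz":[0,0,0],"turn":[0,0,0],"gripper":0},{"xyz":[0,0,0],"turn":[0,0,0],"gripper":0}]}}

```text
time_s: 45.6
position: [0.4247, 0.0005, 0.0841]
tool_rot: [[-0.001, 1.0, 0.002], [1.0, 0.001, -0.001], [-0.001, 0.002, -1.0]]
ft_force: [-4.0, 1.2, 15.4]
grip_width: 0.0656
```

>>> {"name": "step_arm", "arguments": {"steps": [{"xyz":[0,0,0],"turn":[0,0,0],"gripper":1},{"xyz":[0,0,0],"turn":[0,0,0],"gripper":1},{"xyz":[0,0,0],"turn":[0,0,0],"gripper":1},{"xyz":[0,0,0],"turn":[0,0,0],"gripper":1},{"xyz":[0,0,-0.5],"turn":[0,0,0],"gripper":1},{"xyz":[0,0,-1],"turn":[0,0,0],"gripper":1},{"xyz":[0,0,-1],"turn":[0,0,0],"gripper":1},{"xyz":[-0.945,0.087,0],"turn":[0,0,0],"gripper":1},{"xyz":[-0.945,0.087,0],"turn":[0,0,0],"gripper":1},{"xyz":[-0.945,0.087,0],"turn":[0,0,0],"gripper":1},{"xyz":[-0.945,0.087,0],"turn":[0,0,0],"gripper":1},{"xyz":[-0.945,0.087,0],"turn":[0,0,0],"gripper":1},{"xyz":[-0.945,0.087,0],"turn":[0,0,0],"gripper":1},{"xyz":[-0.945,0.087,0],"turn":[0,0,0],"gripper":1},{"xyz":[-0.945,0.087,0],"turn":[0,0,0],"gripper":1},{"xyz":[-0.945,0.087,0],"turn":[0,0,0],"gripper":1},{"xyz":[0,0,0],"turn":[0,0,0],"gripper":1}]}}

```text
time_s: 47.02
position: [0.4555, -0.3456, 0.1819]
tool_rot: [[0.004, 1.0, 0.0], [1.0, -0.004, -0.002], [-0.002, 0.0, -1.0]]
ft_force: [-1.6, 0.9, -0.6]
grip_width: 0.0855
```

```bash
python3 - <<'E'
from h import *
print(env.observe()['position'])
im,W,p,E=world('top')
print('stack',circ(W,(.4245,0),.06,.08,.097),'c2',circ(W,(.4628,-.415),.075,.05,.063))
im,W,p,E=world('scene')
print('stack',circ(W,(.427,0),.06,.08,.097),'c2',circ(W,(.4665,-.415),.075,.05,.063), 'other c2?',np.argwhere(near(W,(.46,-.41),.15,.053,.06)).mean(0))
E
```

```text
[ 0.45549016 -0.34561717  0.181902  ]
stack (array([ 0.4231, -0.0005]), 0.0333, np.int64(77), np.float64(0.0874)) c2 (array([0., 0.]), 0.0, np.int64(0), np.float64(nan))
stack (array([0.4272, 0.0019]), 0.0362, np.int64(168), np.float64(0.0862)) c2 (array([ 0.4682, -0.4164]), 0.0363, np.int64(129), np.float64(0.0546)) other c2? [166.77906977 112.81395349]
  return _methods._mean(a, axis=axis, dtype=dtype,
  ret = ret.dtype.type(ret / rcount)
```

>>> {"name": "step_arm", "arguments": {"steps": [{"xyz":[-0.87,0.09,0],"turn":[0,0,0],"gripper":1},{"xyz":[-0.865,0.09,0],"turn":[0,0,0],"gripper":1},{"xyz":[0,0,0.9],"turn":[0,0,0],"gripper":1},{"xyz":[0,0,0.9],"turn":[0,0,0],"gripper":1},{"xyz":[0,0,0.5],"turn":[0,0,0],"gripper":1},{"xyz":[0,0,0],"turn":[0,0,0],"gripper":1},{"xyz":[0,0,0],"turn":[0,0,0],"gripper":1}]}}

```text
time_s: 47.7
position: [0.4631, -0.4078, 0.0908]
tool_rot: [[-0.002, 1.0, -0.001], [1.0, 0.002, 0.001], [0.001, -0.001, -1.0]]
ft_force: [0.6, -0.9, 0.6]
grip_width: 0.0854
```

```bash
python3 - <<'E'
from h import *
print(env.observe()['position'])
im,W,p,E=world('scene')
print('c2',circ(W,(.4665,-.415),.075,.05,.063))
E
```

```text
[ 0.46312869 -0.40781458  0.09077036]
c2 (array([ 0.4661, -0.4174]), 0.0369, np.int64(130), np.float64(0.0544))
```

>>> {"name": "step_arm", "arguments": {"steps": [{"xyz":[-0.18,0,0],"turn":[0,0,0],"gripper":1},{"xyz":[0,0,0],"turn":[0,0,0],"gripper":1},{"xyz":[0,0,0.5],"turn":[0,0,0],"gripper":1},{"xyz":[0,0,0.5],"turn":[0,0,0],"gripper":1},{"xyz":[0,0,0.03],"turn":[0,0,0],"gripper":1},{"xyz":[0,0,0],"turn":[0,0,0],"gripper":0.5},{"xyz":[0,0,0],"turn":[0,0,0],"gripper":0},{"xyz":[0,0,0],"turn":[0,0,0],"gripper":0},{"xyz":[0,0,0],"turn":[0,0,0],"gripper":0},{"xyz":[0,0,0],"turn":[0,0,0],"gripper":0},{"xyz":[0,0,0],"turn":[0,0,0],"gripper":0},{"xyz":[0,0,0],"turn":[0,0,0],"gripper":0}]}}

```text
time_s: 48.75
position: [0.4635, -0.4169, 0.0516]
tool_rot: [[-0.001, 1.0, 0.002], [1.0, 0.001, -0.003], [-0.003, 0.002, -1.0]]
ft_force: [0.1, 1.3, 6.8]
grip_width: 0.0664
```

>>> {"name": "step_arm", "arguments": {"steps": [{"xyz":[0,0,-0.4],"turn":[0,0,0],"gripper":0},{"xyz":[0,0,-0.8],"turn":[0,0,0],"gripper":0},{"xyz":[0,0,-0.9],"turn":[0,0,0],"gripper":0},{"xyz":[0,0,-0.9],"turn":[0,0,0],"gripper":0},{"xyz":[0.5,-0.045,0],"turn":[0,0,0],"gripper":0},{"xyz":[0.94,-0.087,0],"turn":[0,0,0],"gripper":0},{"xyz":[0.94,-0.087,0],"turn":[0,0,0],"gripper":0},{"xyz":[0.94,-0.087,0],"turn":[0,0,0],"gripper":0},{"xyz":[0.94,-0.087,0],"turn":[0,0,0],"gripper":0},{"xyz":[0.94,-0.087,0],"turn":[0,0,0],"gripper":0},{"xyz":[0.94,-0.087,0],"turn":[0,0,0],"gripper":0},{"xyz":[0.94,-0.087,0],"turn":[0,0,0],"gripper":0},{"xyz":[0.94,-0.087,0],"turn":[0,0,0],"gripper":0},{"xyz":[0.94,-0.087,0],"turn":[0,0,0],"gripper":0},{"xyz":[0.94,-0.087,0],"turn":[0,0,0],"gripper":0},{"xyz":[0.5,-0.045,0],"turn":[0,0,0],"gripper":0},{"xyz":[0,0,0],"turn":[0,0,0],"gripper":0},{"xyz":[0,0,0],"turn":[0,0,0],"gripper":0},{"xyz":[0,0,0],"turn":[0,0,0],"gripper":0}]}}

```text
time_s: 50.33
position: [0.4245, -0.0007, 0.17]
tool_rot: [[-0.001, 1.0, 0.001], [1.0, 0.001, -0.001], [-0.001, 0.001, -1.0]]
ft_force: [0.8, -0.3, -1.1]
grip_width: 0.0662
```

```bash
python3 tin.py 0.0515 0.032 2
```

```text
[ 0.42454672 -0.00065945  0.16998308] 0.06620008706217705
held (array([ 0.426 , -0.0005]), 171, 0.00096)
base (array([0.4255, 0.0009]), 141, 0.00086)
```

>>> {"name": "step_arm", "arguments": {"steps": [{"xyz":[0.03,-0.01,0.3],"turn":[0,0,0],"gripper":0},{"xyz":[0,0,0.3],"turn":[0,0,0],"gripper":0},{"xyz":[0,0,0.25],"turn":[0,0,0],"gripper":0},{"xyz":[0,0,0.2],"turn":[0,0,0],"gripper":0},{"xyz":[0,0,0.15],"turn":[0,0,0],"gripper":0},{"xyz":[0,0,0.08],"turn":[0,0,0],"gripper":0},{"xyz":[0,0,0],"turn":[0,0,0],"gripper":0},{"xyz":[0,0,0],"turn":[0,0,0],"gripper":0}]}}

```text
time_s: 51.05
position: [0.424, 0.0008, 0.1185]
tool_rot: [[-0.0, 1.0, 0.0], [1.0, 0.0, -0.0], [-0.0, 0.0, -1.0]]
ft_force: [0.4, -0.2, -1.5]
grip_width: 0.0663
```

>>> {"name": "step_arm", "arguments": {"steps": [{"xyz":[0,0,0.05],"turn":[0,0,0],"gripper":0},{"xyz":[0,0,0.04],"turn":[0,0,0],"gripper":0},{"xyz":[0,0,0],"turn":[0,0,0],"gripper":0},{"xyz":[0,0,0],"turn":[0,0,0],"gripper":0}]}}

```text
time_s: 51.38
position: [0.4243, 0.0009, 0.1156]
tool_rot: [[-0.001, 1.0, 0.002], [1.0, 0.001, -0.001], [-0.001, 0.002, -1.0]]
ft_force: [-2.1, 0.2, 7.8]
grip_width: 0.0663
```

Seated. Release, retreat up and to the right for a clear look.

>>> {"name": "step_arm", "arguments": {"steps": [{"xyz":[0,0,0.03],"turn":[0,0,0],"gripper":0},{"xyz":[0,0,0],"turn":[0,0,0],"gripper":1},{"xyz":[0,0,0],"turn":[0,0,0],"gripper":1},{"xyz":[0,0,0],"turn":[0,0,0],"gripper":1},{"xyz":[0,0,0],"turn":[0,0,0],"gripper":1},{"xyz":[0,0,-0.5],"turn":[0,0,0],"gripper":1},{"xyz":[0,0,-1],"turn":[0,0,0],"gripper":1},{"xyz":[0,0,-1],"turn":[0,0,0],"gripper":1},{"xyz":[0,0,-0.5],"turn":[0,0,0],"gripper":1},{"xyz":[-0.95,0,0],"turn":[0,0,0],"gripper":1},{"xyz":[-0.95,0,0],"turn":[0,0,0],"gripper":1},{"xyz":[-0.95,0,0],"turn":[0,0,0],"gripper":1},{"xyz":[-0.95,0,0],"turn":[0,0,0],"gripper":1},{"xyz":[-0.95,0,0],"turn":[0,0,0],"gripper":1},{"xyz":[-0.95,0,0],"turn":[0,0,0],"gripper":1},{"xyz":[0,0,0],"turn":[0,0,0],"gripper":1},{"xyz":[0,0,0],"turn":[0,0,0],"gripper":1}]}}

```text
time_s: 52.8
position: [0.4237, -0.2285, 0.233]
tool_rot: [[0.002, 1.0, -0.001], [1.0, -0.002, 0.001], [0.001, -0.001, -1.0]]
ft_force: [0.1, 0.4, -0.2]
grip_width: 0.0851
```

```bash
python3 p.py; python3 - <<'E'
from h import *
for n in('top','scene'):
    im,W,p,E=world(n)
    print(n,'top tin rim',circ(W,(.425,0),.06,.112,.13))
    for z0 in (.035,.067,.098):
        m=near(W,(.425,0),.06,z0-.004,z0+.017)
        if m.sum()>20: print(z0,m.sum(),np.round(W[m].mean(0),4))
cv2.imwrite('pics/fin_s.png',cv2.resize(im[70:270,150:400,::-1],None,fx=3,fy=3))
E
```

```text
[ 0.42366666 -0.22847402  0.23295057]
pot (array([0.5662, 0.0175]), 0.0603, np.int64(212), np.float64(0.0334))
shank 16 [0.6027 0.0175 0.0914] zmax 0.1 rel mm [36.5 -0.1]
shank 15 [0.5771 0.0523 0.0915] zmax 0.0998 rel mm [10.9 34.7]
shank 16 [ 0.5786 -0.0174  0.0933] zmax 0.1033 rel mm [ 12.4 -35. ]
shank 17 [0.5658 0.0168 0.0912] zmax 0.0993 rel mm [-0.4 -0.8]
shank 15 [0.537  0.0382 0.0906] zmax 0.0987 rel mm [-29.2  20.6]
shank 13 [ 0.5358 -0.004   0.0917] zmax 0.1028 rel mm [-30.4 -21.6]
cup3 (array([0.4249, 0.0008]), 0.0208, np.int64(40), np.float64(0.0663))
top top tin rim (array([4.247e-01, 4.000e-04]), 0.0335, np.int64(115), np.float64(0.1195))
0.067 240 [4.245e-01 2.000e-04 7.120e-02]
0.098 24 [0.4333 0.0053 0.1017]
scene top tin rim (array([ 4.269e-01, -3.000e-04]), 0.0371, np.int64(178), np.float64(0.1189))
0.035 145 [0.4519 0.0042 0.0416]
0.067 147 [0.4522 0.0044 0.0734]
0.098 284 [0.4304 0.0021 0.1046]
```

View pics/fin_s.png

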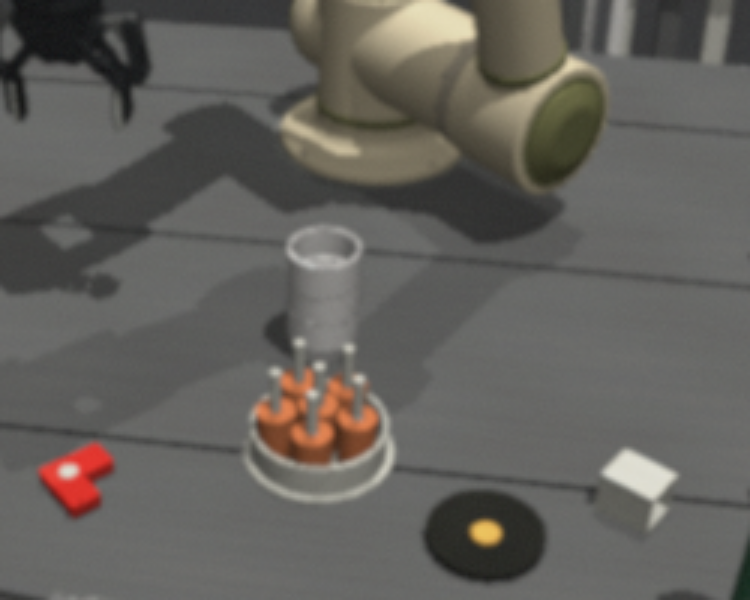

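View pics/t_last.png

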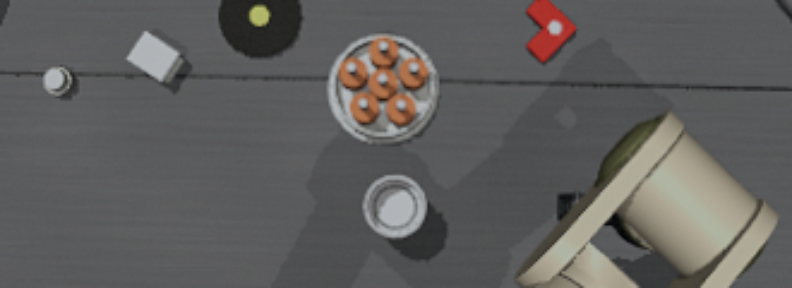

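The stack (scene ≈ (324,290)) is straight, the six stones are upright in the pot (≈ (318,425)), and the gripper is clear. I'll count the red stone-like blobs outside the pot once more, then hand in.

```bash
python3 - <<'E'
from h import *
im,W,p,E=world('top')
s=(W[...,2]>.065)&(W[...,2]<.1)&(abs(W[...,1])<.7)&(W[...,0]>.15)&(W[...,0]<.78)
h=cv2.cvtColor(im,cv2.COLOR_RGB2HSV);o=(h[...,0]<15)&(h[...,1]>120)&(W[...,2]>.042)&(W[...,2]<.058)&(np.hypot(W[...,0]-.566,W[...,1]-.0175)>.07)
n,l,st,c=cv2.connectedComponentsWithStats(o.astype(np.uint8))
big=[(np.round(np.nanmean(W[l==i],0),3),st[i,4]) for i in range(1,n) if st[i,4]>40]
print(big)
if not any(60<b[1]<150 and .25<b[0][0]<.75 for b in big): print(order.close_job())
E
```

```text
[(array([0.731, 0.627, 0.053]), np.int32(83)), (array([0.678, 0.576, 0.052]), np.int32(298)), (array([ 0.09 , -0.543,  0.05 ]), np.int32(54))]
```

The only blobs found outside the pot are the orange grinder handle at (0.73, 0.63) and (0.68, 0.58), and the toolbox. None is a stone.

```bash
python3 -c "
from rig import order
print(order.close_job())"
```

```text
the job is handed in; nothing more can be done
None
```

The job is handed in at about 53 s of the 210 s allowed. No verdict was reported.

**What I did:** I took the tin out of the pot and stood it on the bench. I then put all six stones in the pot, one in the middle and five around it. The other two tins are nested on the first at about (0.424, 0.000), about 0.14 m from the pot's centre.

**Last checks:**
- **Stones:** the middle one is about 1 mm off centre and the others are 35.8–37.3 mm out. Shank tops are at about 100 mm (97 mm expected), and all look upright.
- **Tins:** the rim of the top tin is at 119.5 mm (120 mm expected when fully home), and the stack looks straight.
- **Other things on the bench:** they look unmoved in the pictures. I did not re-measure their positions.
- **Gripper:** it was clear of everything.

**What went wrong or disagreed:**
- **Second stone:** on the first try it caught the pot rim, with 68 N at the wrist (limit 120 N). It slipped in the jaws, so I set it down on the bench, gripped it again and placed it cleanly. I can't tell whether that contact counts against the 40 N limit on the gripper's body.
- **Camera and robot offset:** the top camera and the robot disagreed by 2–6 mm along x. I corrected for that in the later placements by measuring each stone in the jaws.
- **Last count:** an automatic check for leftover stones flagged the orange grinder handle. I judged it not to be a stone and handed in.
- **Knocked tin:** I saw no knock to either tin.

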